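# Turn out a pressed glass blank from its mould

## Robot

A 6-joint arm with a two-finger parallel gripper is mounted at the origin on the work surface. World frame = base frame: x ahead of the robot, y to its left, z up, the work surface at z = 0. Lengths are in m, angles in rad, forces in N, time in s.
With the tool pointing down it reaches from about 0.35 to 0.85 m from the base axis. Payload 8.1 kg.
Tool frame: the origin (TCP) lies on the centre line of the jaws, within the pads' length; the fingertips stand 11 mm ahead of it and the grasp point (between the pads) lies 8 mm behind it (tip_reach is the z of the fingertips in the tool frame, in m); z points along the fingers, y is the direction in which the jaws open and shut (so a half turn about z gives the same grasp; the last joint's range is limited). The gripper opens to 93 mm and grips with 3 to 60 N. Pads are 15 mm wide; open, the fingers measure 128 mm over their backs; the gripper's body (75 mm by 188 mm) begins 65 mm behind the grasp point.
Start: joints at [-1.28, 0.13, 1.488, -0, 1.523, -0.085], TCP at [0.22, -0.558, 0.191] pointing down, gripper open.
Joint ranges: [-2.96, 2.96], [-0.89, 2.26], [0.02, 2.5], [-1.34, 4.48], [0, 2.73], [-2.66, 2.66]. Speed limits (rad/s): [2.39, 2.39, 2.79, 3.14, 3.14, 3.14].

## Interface

Orientations are given as a rotation vector (axis times angle).
In Python, from plant import read_state, read_camera, camera_params, close_job, silhouettes, tip_of, tip_reach gives the robot as it stands.
- The arm moves only by the shell command python3 -m creep 'ROWS' [FORCE]. ROWS is JSON, a list of rows, each a list of 5 numbers: the shift along the tool's x, y, z in m, then the turn about the tool's z in rad, then the closure in counts, from 0 (fully open) to 255 (shut). In form: [[dx, dy, dz, twist, gripper], ...]. A call has 1 to 12 rows; each row shifts and turns the commanded pose from where the row before left it, along the tool's axes as they then stand; what a row does not reach is not made up. A row lasts 1/12 s, in which the tool goes at most 41.7 mm and 7.16 degrees, less where a joint would pass 70% of its speed; a pose out of reach is approached as far as the arm can. A call is refused whole if a number of a shift passes 0.0417 or a number of a turn 0.125, either way. A call with a gripper value outside its range is refused whole. The fingers move at their own pace and stop on an object; FORCE is the grip in N (left out, the last holds). Time passes only in rows, so rows that do not move let the fingers close. It gives the time, the measured TCP pose, the force and the opening at its end, in the units of the state.
- read_state(): the state, without advancing time (a new reading comes with each control period).
- read_camera(name): name is "side" or "top" or "wrist"; returns the picture (384x512x3 uint8, red, green, blue); there is no depth.
- camera_params(name): a dict with "fov_y" (degrees; the focal length in pixels is half the picture's height over the tangent of half this angle, whatever the lens; pixels are square), "cx", "cy" (the principal point, pixels), "position" and "rotation" of the camera in the world. Camera axes: x right, y down, z forward; pixel columns grow to the right and rows downward; lengths in m; the calibration is good to about 2 mm. The wrist camera is an equidistant fisheye: a pixel r from the principal point sees the ray r / f radians off the axis. A picture is of the moment at which its call begins: read the wrist's pose just before it. camera_params takes no time and is no camera call; for the wrist camera it gives the pose at the moment of the call.
- close_job(): hands the job in, once; it reports no verdict.
Trained networks look in the newest picture that a camera, given by its name, has taken for a name from the list of things; names that differ only in an ending like _2 or _b are one class to them, and where a whole thing is asked for, a point or a joint stands for the part that bears it (a point fixed in the world has none). Each returns a list of dicts, best first, with "confidence" (0 to 1); they miss things now and then, are a little off and sometimes report something else, mostly with a low value. They report only what shows in the picture. A call takes as long as a camera call. They do not tell look-alikes from the thing itself.
- silhouettes(camera, query): "region" (384x512 bool, what is visible of it) and "pixel" ([column, row] in pixels, amid what is visible of it).
- tip_of(camera, query): "pixel" ([column, row] in pixels: a listed point, or the origin of a listed thing).
The state is a dict: "t": time; "q": joint angles; "dq": joint speeds; "joint_torque": joint torques, N m; "tool_pos": TCP position; "orientation": TCP orientation; "force": force on the tool from outside, world axes, zero at the start; "wrist_torque": the same for the moment, N m; "opening": finger opening in m.
Only numpy, scipy, OpenCV 4.12 (cv2) and the standard library are available. Lean on these libraries where they do the work, as an engineer would, in place of code of your own. Each camera call takes 0.05 s, during which the arm holds its last target.

## Task

The dark press mould stands open side up with a red glass blank in its pocket and a cream board laid on it as a cover. Turn the mould and the board over together so that the board lies in the middle of the pink tile with the upside-down mould squarely on top, let go and let them settle, then lift the mould off and set it down flat on the bench, still open side down, leaving the glass lying on the board. The glass is fragile: set everything down gently rather than dropping it or letting it topple, do not touch the glass with the gripper, and leave the jar, tweezers and paddle where they are.

Things in the scene. Friction and masses are not known exactly. Their poses are not given: they have to be found in the camera images.
- mould: Dark grey graphite press mould, a square block 56 x 56 x 28 mm with a square pocket 42 x 42 mm, 15 mm deep, in its top face (walls 7 mm, floor 13 mm). Loose, about 0.16 kg. Origin: centre of its closed face (the underside at the start); z axis from there towards the open face (up at the start), x and y square to its sides.
- board: Cream ceramic board, 56 x 56 x 20 mm, loose, about 0.11 kg. At the start it lies unfastened on the mould's open face, sides flush, the pair a block 56 x 56 x 48 mm. A grip on two opposite sides that covers both pieces holds the pair together; stood on any side it stays up by itself and can be taken anew. Origin: centre of the face touching the mould; z away from the mould (up at the start).
- glass: Red pressed glass blank, square, 12 mm high, 35 g, loose in the mould's pocket with 3 mm play all round and above, hidden at the start. 36 x 36 mm over the 7 mm next to the board and 28 x 28 mm over the 5 mm next to the pocket floor. Origin: centre of the small face, which lies on the pocket floor at the start; z axis towards the large face (up at the start, so down once turned out).
- tile: Pink firebrick tile, 150 x 150 x 12 mm, fixed flat on the bench. Origin: centre of its underside, on the bench; its top is 12 mm above the bench.
- jar: Aluminium cup, bystander, 60 mm across, 70 mm high, standing on the bench; origin: centre of its foot.
- tweezers: Steel tweezers, bystander, about 140 mm long and 20 mm wide, 10 mm high, lying on the bench; origin: middle of their underside, x axis towards the points.
- paddle: Graphite paddle, bystander, blade 60 x 50 x 10 mm centred 50 mm along its x axis from the origin, round wooden handle reaching 110 mm the other way; lying on the bench; origin: on its underside.
Mind the look-alikes: they are no part of the job. There is more than one size of the mould; the job needs the middle-sized.

How it is judged:
On the way:
1. the pair rests turned over in the middle of the tile, board below, mould squarely on it, glass inside, let go (angle between each of mould, board's own z axis and vertical above 3.04 rad and angle between glass's own z axis and vertical above 3 rad and horizontal distance between board and tile below 0.035 m and horizontal distance between mould and board below 0.008 m and height (world z) of board between 0.028 and 0.035 m and height (world z) of mould below 0.063 m and horizontal distance between glass and mould below 0.012 m and linear speed of mould below 0.02 m/s and contact force between the fingers and mould below 0.1 N and contact force between the fingers and board below 0.1 N), for 0.2 s.
At the end, for the whole second after the job is handed in: Board flat on the tile, turned over, its centre within 35 mm of the tile's centre; glass flat on the board, large face down, centre within 12 mm of the board's centre; mould flat on the bench, open side down, off the tile; all flat within 0.1 rad and at rest (angle between each of board, glass, mould's own z axis and vertical above 3.04 rad and horizontal distance between board and tile below 0.035 m and height (world z) of board between 0.028 and 0.035 m and horizontal distance between glass and board below 0.012 m and height (world z) of glass between 0.038 and 0.048 m and height (world z) of mould between 0.024 and 0.032 m and linear speed of each of mould, glass, board below 0.01 m/s); the robot touches nothing.
It fails at once if the gripper touches the glass (contact force between the fingers and glass above 0.2 N).
It fails at once if the glass is knocked hard (over 25 N) (contact force between glass and anything else above 25 N).
It fails at once if the mould, the board or the glass is dropped or let topple (moves faster than 0.5 m/s while not held) (contact force between the fingers and mould below 0.05 N and contact force between the fingers and board below 0.05 N and linear speed of any of mould, board, glass above 0.5 m/s).
It fails at once if the jar, tweezers or paddle is moved over 30 mm (distance of any of jar, tweezers, paddle from where it was at the start of the episode above 0.03 m).
It also fails if it takes over 72 s, if anything falls off the work surface, if the arm or the gripper's body presses on something with over 40 N, if the wrist force passes 120 N, or if a joint passes its speed limit or range.

## Working session

There is one attempt and no reset: what is moved stays moved. The work goes in short steps, Python scripts to look and compute and a shell command to move; the robot and the scene stay as the last step left them, time stands still between calls to the robot, and variables do not carry over. Pictures are saved under pics/ and viewed, and the job is handed in when it is done.

```bash
ls; mkdir -p pics
cat > h.py <<'E'
import numpy as np,cv2
from plant import *
def save(img,name,scale=1.5):
    im=cv2.cvtColor(img,cv2.COLOR_RGB2BGR)
    im=cv2.resize(im,None,fx=scale,fy=scale,interpolation=cv2.INTER_CUBIC)
    cv2.imwrite('pics/'+name,im)
def ray(cam,px,P=None):
    P=P or camera_params(cam)
    f=192/np.tan(np.radians(P['fov_y'])/2)
    R=np.array(P['rotation']); R=R if R.shape==(3,3) else cv2.Rodrigues(R)[0]
    d=np.array([(px[0]-P['cx'])/f,(px[1]-P['cy'])/f])
    if cam=='wrist':
        r=np.hypot(*d); v=np.array([*(d/r*np.sin(r) if r>0 else d),np.cos(r)])
    else: v=np.array([*d,1])
    return np.array(P['position']),R@v
def at(cam,px,z,P=None):
    o,d=ray(cam,px,P); return o+d*(z-o[2])/d[2]
def proj(cam,X,P=None):
    P=P or camera_params(cam)
    f=192/np.tan(np.radians(P['fov_y'])/2)
    R=np.array(P['rotation']); R=R if R.shape==(3,3) else cv2.Rodrigues(R)[0]
    v=R.T@(np.array(X)-np.array(P['position']))
    if cam=='wrist':
        r=np.hypot(v[0],v[1]); th=np.arctan2(r,v[2]); return [P['cx']+f*th*v[0]/r,P['cy']+f*th*v[1]/r]
    return [P['cx']+f*v[0]/v[2],P['cy']+f*v[1]/v[2]]
E
python3 - <<'E'
from h import *
s=read_state()
print({k:np.round(s[k],3).tolist() for k in s})
for c in ['side','top','wrist']:
    save(read_camera(c),c+'0.png'); print(c,camera_params(c))
for c in ['side','top']:
    for n in ['mould','board','tile','jar','tweezers','paddle']:
        print(c,n,[(np.round(r['pixel']).tolist(),int(r['region'].sum()),round(r['confidence'],2)) for r in silhouettes(c,n)])
E
```

```text
pics
{'t': 0.0, 'q': [-1.28, 0.131, 1.489, -0.0, 1.523, -0.085], 'dq': [0.001, -0.002, -0.0, -0.002, 0.002, -0.002], 'joint_torque': [0.001, -55.985, -49.176, 0.077, 0.036, -0.0], 'tool_pos': [0.22, -0.558, 0.19], 'orientation': [-3.085, -0.586, 0.0], 'force': [-0.267, 0.143, -0.626], 'wrist_torque': [-0.027, 0.067, -0.029], 'opening': 0.093}
side {'fov_y': 47.078311546095264, 'cx': 257.4443995733743, 'cy': 190.06562675063714, 'position': array([0.09326956, 0.50840519, 0.67891744]), 'rotation': array([-1.01631088,  2.44120922, -1.07249058])}
top {'fov_y': 52.835502256170855, 'cx': 255.90029009500395, 'cy': 190.6823607181274, 'position': array([0.42084936, 0.0147902 , 0.82531866]), 'rotation': array([-2.10692715,  2.12985868, -0.18704157])}
wrist {'fov_y': 65.70646984690485, 'cx': 257.9308846000507, 'cy': 191.85524204608254, 'position': array([ 0.28389791, -0.5324622 ,  0.38316343]), 'rotation': array([ 2.420568  , -1.64623625, -0.21408103])}
side mould [([202.0, 273.0], 446, 0.69), ([150.0, 299.0], 668, 0.69), ([122.0, 249.0], 1720, 0.58)]
side board [([202.0, 255.0], 1087, 0.7)]
side tile [([331.0, 170.0], 2804, 0.84), ([337.0, 246.0], 763, 0.53)]
side jar [([198.0, 144.0], 744, 0.71)]
side tweezers [([342.0, 246.0], 741, 0.78), ([201.0, 146.0], 787, 0.65)]
side paddle [([244.0, 186.0], 693, 0.88)]
top mould [([119.0, 216.0], 440, 0.77)]
top board [([160.0, 216.0], 836, 0.72)]
top tile [([359.0, 216.0], 5096, 0.92)]
top jar [([264.0, 97.0], 861, 0.9)]
top tweezers [([272.0, 279.0], 288, 0.92)]
top paddle [([271.0, 168.0], 890, 0.67)]
```

View pics/side0.png

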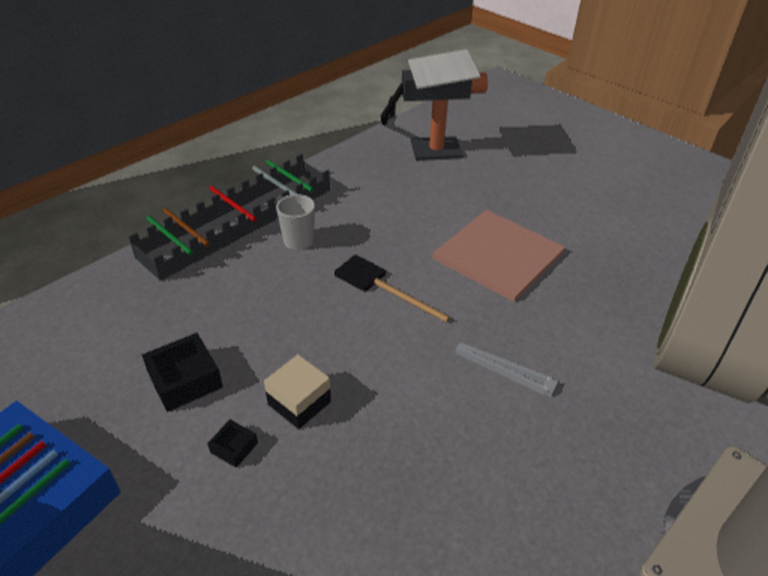

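View pics/top0.png

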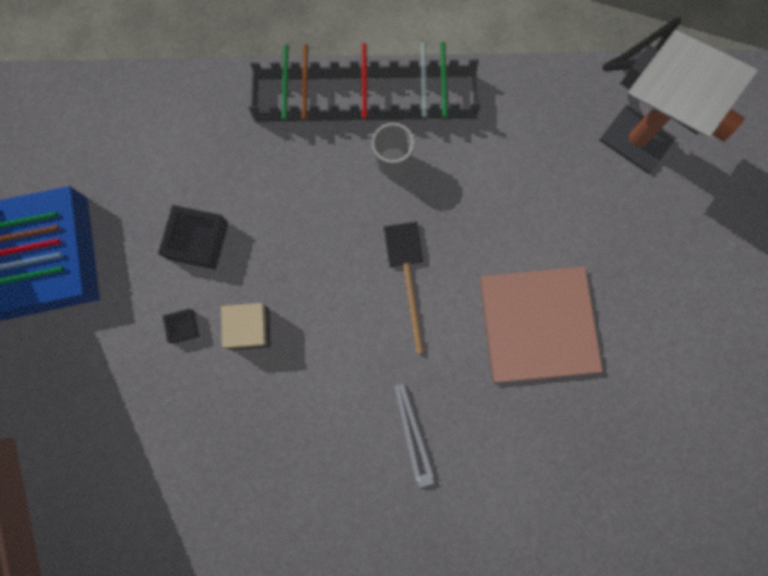

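View pics/wrist0.png

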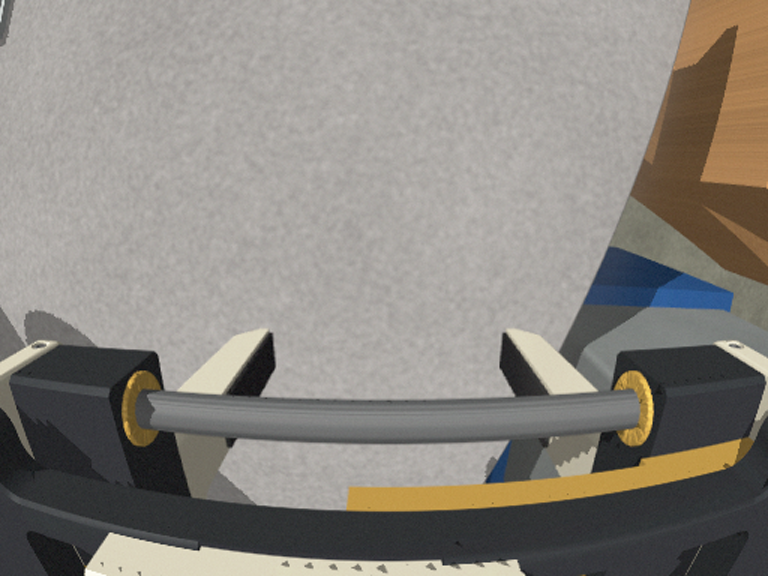

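Run:
```python
from h import *
for n,px,z in [('tile',(361,216.5),.012),('pairtop',(162,217),.048),('jar',(262,95),.07),('paddleblade',(269,163),.01),('paddleend',(280,234),.01),('tweez1',(267,258),.005),('tweez2',(284,323),.005),('bigm',(130,155),.03),('small',(120.6,217),.02),('tray',(50,130),.03),('rackL',(168,60),.02),('rackR',(318,60),.02),('torch',(440,70),.05)]:
    print(n,np.round(at('top',px,z),3))
for c in [(482,278),(585,267),(603,371),(494,382)]: print('tilecorner',np.round(at('top',(c[0]/1.5,c[1]/1.5),.012),4))
im=read_camera('top'); save(im[180:260,90:210],'crop1.png',6)
s=read_camera('side'); save(s[220:320,80:240],'crop2.png',5)
```

```text
tile [ 0.517 -0.198  0.012]
pairtop [0.516 0.213 0.048]
jar [0.767 0.008 0.07 ]
paddleblade [ 0.636 -0.006  0.01 ]
paddleend [ 0.482 -0.027  0.01 ]
tweez1 [0.433 0.001 0.005]
tweez2 [ 0.302 -0.031  0.005]
bigm [0.652 0.291 0.03 ]
small [0.52  0.308 0.02 ]
tray [0.711 0.469 0.03 ]
rackL [0.878 0.22  0.02 ]
rackR [ 0.872 -0.12   0.02 ]
torch [ 0.828 -0.377  0.05 ]
tilecorner [ 0.5848 -0.1174  0.012 ]
tilecorner [ 0.599  -0.2651  0.012 ]
tilecorner [ 0.4515 -0.279   0.012 ]
tilecorner [ 0.438  -0.1279  0.012 ]
```

View pics/crop1.png

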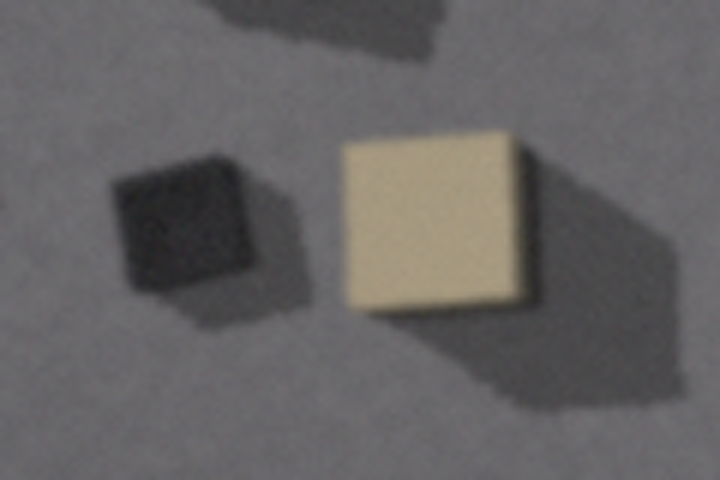

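View pics/crop2.png

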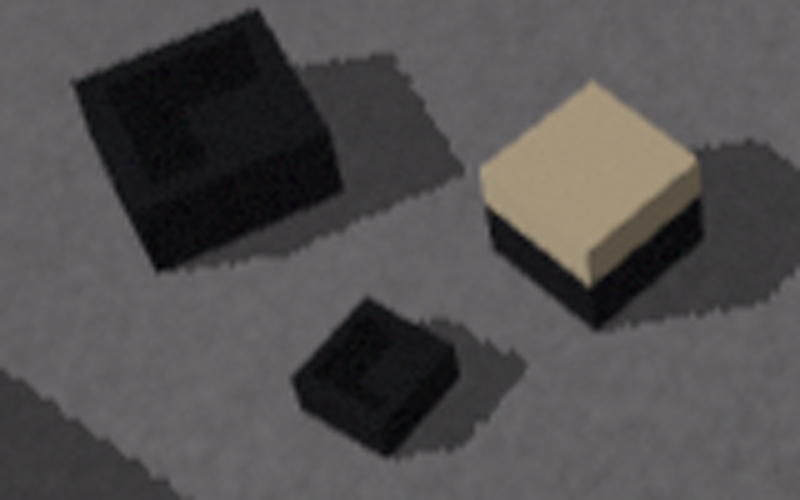

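```bash
python3 -m creep '[[0,0.04,-0.03,0,0],[0,0.04,-0.03,0,0],[0,0.04,-0.03,0,0],[0,0.04,-0.03,0,0],[0,0.04,-0.03,0,0],[0,0.04,-0.03,0,0],[0,0.04,-0.03,0,0],[0,0.04,-0.03,0,0],[0,0.04,-0.03,0,0],[0,0.04,-0.03,0,0]]'
cat >> h.py <<'E'
from scipy.spatial.transform import Rotation as Ro
def st():
    s=read_state(); R=Ro.from_rotvec(s['orientation']).as_matrix()
    print('t',round(s['t'],2),'q',np.round(s['q'],3),'p',np.round(s['tool_pos'],4),'\nx',np.round(R[:,0],3),'y',np.round(R[:,1],3),'z',np.round(R[:,2],3),'F',np.round(s['force'],2),'M',np.round(s['wrist_torque'],3),'op',round(float(s['opening']),4))
    return s,R
E
python3 -c "
from h import *
st()"
```

```text
t: 1.68
tool_pos: [0.3021, -0.7676, 0.3614]
orientation: [3.05, 0.58, 0.012]
force: [0.8, -2.3, 6.1]
opening: 0.093
t 1.68 q [-1.259  0.985  0.022  0.004  2.098 -0.062] p [ 0.3021 -0.7676  0.3614] 
x [0.93  0.367 0.001] y [ 0.367 -0.93   0.037] z [ 0.014 -0.035 -0.999] F [ 0.75 -2.33  6.09] M [-0.102 -0.076  0.006] op 0.093
```

```bash
python3 -m creep '[[0,0.041,0,0,0],[0,0.041,0,0,0],[0,0.041,0,0,0]]'; 
python3 -c "
from h import *
st()"
```

```text
t: 1.93
tool_pos: [0.3211, -0.8156, 0.336]
orientation: [2.963, 0.563, 0.036]
force: [0.1, -0.3, 0.9]
opening: 0.0927
t 1.93 q [-1.258  1.019  0.023  0.009  1.972 -0.059] p [ 0.3211 -0.8156  0.336 ] 
x [0.93  0.367 0.   ] y [ 0.364 -0.923  0.128] z [ 0.047 -0.119 -0.992] F [ 0.06 -0.26  0.88] M [ 0.043  0.002 -0.034] op 0.0927
```

```bash
python3 -m creep '[[0,0.041,0,0,0],[0,0.041,0,0,0],[0,0.041,0,0,0],[0,0.041,0,0,0],[0,0.041,0,0,0],[0,0.041,0,0,0],[0,0.041,0,0,0],[0,0.041,0,0,0]]'; 
python3 -c "
from h import *
st()"
```

```text
t: 2.6
tool_pos: [0.3627, -0.9207, 0.3126]
orientation: [2.737, 0.52, 0.095]
force: [-0.1, -0.4, -0.7]
opening: 0.0929
t 2.6 q [-1.256  1.074  0.024  0.022  1.684 -0.055] p [ 0.3627 -0.9207  0.3126] 
x [ 0.93   0.367 -0.   ] y [ 0.343 -0.87   0.353] z [ 0.129 -0.328 -0.936] F [-0.06 -0.38 -0.66] M [0.162 0.036 0.012] op 0.0929
```

```bash
cat > kin.py <<'E'
import numpy as np
from scipy.optimize import least_squares
from scipy.spatial.transform import Rotation as Ro
D=[([-1.28,.131,1.489,0,1.523,-.085],[.22,-.558,.190]),
([-1.259,.985,.022,.004,2.098,-.062],[.3021,-.7676,.3614]),
([-1.258,1.019,.023,.009,1.972,-.059],[.3211,-.8156,.336]),
([-1.256,1.074,.024,.022,1.684,-.055],[.3627,-.9207,.3126])]
def fk(q,p,s4=1,s6=1):
    d1,a1,L2,L3,L6,e=p
    Rz=lambda a:Ro.from_euler('z',a).as_matrix(); Ry=lambda a:Ro.from_euler('y',a).as_matrix()
    R=Rz(q[0]); x=R@[a1,0,d1]
    R=R@Ry(q[1]); x=x+R@[0,0,L2]
    R=R@Ry(q[2]); x=x+R@[e,0,L3]
    R=R@Rz(s4*q[3])@Ry(q[4]); R=R@Rz(s6*q[5]); x=x+R@[0,0,L6]
    return x,R
def fitp():
    f=lambda p:np.concatenate([fk(q,p)[0]-x for q,x in D]+[1e-3*np.array([p[1],p[5]])])
    return least_squares(f,[.3,0,.4,.4,.2,0])
if __name__=='__main__':
    r=fitp(); print(np.round(r.x,4),np.round(r.fun,4))
    for q,x in D: print(np.round(fk(q,r.x)[1],3).tolist())
E
python3 kin.py
```

```text
[0.474  0.0733 0.3091 0.4899 0.4561 0.1111] [-0.0489 -0.0138 -0.0007 -0.0488 -0.0133 -0.0044 -0.0487 -0.0144 -0.0011
 -0.046  -0.0196  0.0061  0.0001  0.0001]
[[-0.367, 0.93, -0.0], [0.93, 0.367, 0.001], [0.001, 0.0, -1.0]]
[[-0.367, 0.93, 0.015], [0.93, 0.367, -0.034], [-0.037, 0.001, -0.999]]
[[-0.364, 0.93, 0.047], [0.923, 0.367, -0.119], [-0.127, 0.0, -0.992]]
[[-0.344, 0.93, 0.13], [0.87, 0.367, -0.328], [-0.352, 0.0, -0.936]]
```

```bash
sed -i 's/d1,a1,L2,L3,L6,e=p/d1,a1,L2,L3,L6,e,c=p/; s/\[a1,0,d1\]/[a1,c,d1]/; s/\[.3,0,.4,.4,.2,0\]/[.3,0,.4,.4,.2,0,.05]/' kin.py; python3 kin.py
```

```text
[0.3224 0.002  0.367  0.5521 0.4056 0.0636 0.0509] [ 0.0001  0.     -0.      0.0002  0.0001 -0.0001 -0.0003 -0.0001  0.0001
 -0.     -0.     -0.      0.      0.0001]
[[-0.367, 0.93, -0.0], [0.93, 0.367, 0.001], [0.001, 0.0, -1.0]]
[[-0.367, 0.93, 0.015], [0.93, 0.367, -0.034], [-0.037, 0.001, -0.999]]
[[-0.364, 0.93, 0.047], [0.923, 0.367, -0.119], [-0.127, 0.0, -0.992]]
[[-0.344, 0.93, 0.13], [0.87, 0.367, -0.328], [-0.352, 0.0, -0.936]]
```

```bash
cat >> kin.py <<'E'
C=np.array([[0,1,0],[-1,0,0],[0,0,1.]]).T  # placeholder
lo=np.array([-2.96,-.89,.02,-1.34,0,-2.66]);hi=np.array([2.96,2.26,2.5,4.48,2.73,2.66])
P=fitp().x
# R_tool columns: x=my y, y=-my x
def tool(q,s4=1,s6=1):
    x,R=fk(q,P,s4,s6); return x,np.column_stack([R[:,1],-R[:,0],R[:,2]])
def ik(x,R,s4=1,s6=1,n=40,seed=0):
    rng=np.random.default_rng(seed); best=None
    for i in range(n):
        q0=lo+(hi-lo)*rng.random(6)
        def f(q):
            a,b=tool(q,s4,s6); return np.r_[(a-x)*5,Ro.from_matrix(b@R.T).as_rotvec()]
        r=least_squares(f,q0,bounds=(lo,hi))
        if best is None or r.cost<best[0]: best=(r.cost,r.x)
        if r.cost<1e-8: break
    return best
def Rt(head,beta,flip=1):
    h=np.array([np.cos(np.radians(head)),np.sin(np.radians(head)),0]); b=np.radians(beta)
    z=h*np.sin(b)-np.array([0,0,np.cos(b)])
    y=flip*np.cross([0,0,1],h); return np.column_stack([np.cross(y,z),y,z])
E
python3 - <<'E'
from kin import *
q=[-1.256,1.074,.024,.022,1.684,-.055]
for s4 in(1,-1):
  for s6 in (1,-1): print(s4,s6,np.round(tool(q,s4,s6)[1],4).tolist())
for s4 in (1,-1):
 for name,x,h in [('pair-y',[.516,.213,.03],-93),('pair+y',[.516,.213,.03],87),('tile-y',[.517,-.198,.04],-93),('tile+y',[.517,-.198,.04],87),('mid-y',[.45,.08,.04],-93),('mid+y',[.45,.08,.04],87),('pair+x',[.516,.213,.03],-3),('tile+x',[.517,-.198,.04],-3),('pair-x',[.516,.213,.03],177)]:
  for fl in (1,-1):
   c,qq=ik(np.array(x),Rt(h,45,fl),s4); print(s4,name,fl,'%.1e'%c,np.round(qq,2))
E
```

```text
1 1 [[0.93, 0.3438, 0.1297], [0.3675, -0.8704, -0.3277], [0.0002, 0.3525, -0.9358]]
1 -1 [[0.9622, 0.2396, 0.1297], [0.2697, -0.9055, -0.3277], [0.0389, 0.3503, -0.9358]]
-1 1 [[0.9365, 0.3394, 0.0881], [0.3485, -0.873, -0.3413], [-0.0389, 0.3503, -0.9358]]
-1 -1 [[0.9681, 0.2346, 0.0881], [0.2506, -0.9059, -0.3413], [-0.0002, 0.3525, -0.9358]]
1 pair-y 1 6.1e-29 [ 0.68  0.73  1.25 -0.56  1.72  0.81]
1 pair-y -1 8.7e-21 [ 0.68  0.73  1.25 -0.56  1.72 -2.33]
1 pair+y 1 9.3e-24 [-0.25  0.22  1.95  0.81  1.28  2.58]
1 pair+y -1 1.8e-21 [-0.25  0.22  1.95  0.81  1.28 -0.56]
1 tile-y 1 3.1e-27 [ 0.07  0.28  1.85 -0.83  1.26  0.49]
1 tile-y -1 3.4e-21 [ 0.07  0.28  1.85 -0.83  1.26 -2.65]
1 tile+y 1 3.9e-17 [-0.84  0.64  1.36  0.53  1.73  2.28]
1 tile+y -1 2.6e-24 [-0.84  0.64  1.36  0.53  1.73 -0.87]
1 mid-y 1 7.1e-19 [ 0.58  0.4   1.7  -0.61  1.58  0.8 ]
1 mid-y -1 5.2e-22 [ 0.58  0.4   1.7  -0.61  1.58 -2.34]
1 mid+y 1 2.8e-21 [-0.55  0.14  2.01  0.68  1.46  2.4 ]
1 mid+y -1 1.4e-20 [-0.55  0.14  2.01  0.68  1.46 -0.74]
1 pair+x 1 1.1e-25 [ 0.62 -0.3   2.45 -0.99  0.56 -0.14]
1 pair+x -
[... 602 characters left out ...]
6 -2.65]
-1 tile+y 1 9.4e-31 [-0.84  0.64  1.36 -0.53  1.73  2.28]
-1 tile+y -1 1.1e-17 [-0.84  0.64  1.36 -0.53  1.73 -0.87]
-1 mid-y 1 2.7e-19 [0.58 0.4  1.7  0.61 1.58 0.8 ]
-1 mid-y -1 1.4e-22 [ 0.58  0.4   1.7   0.61  1.58 -2.34]
-1 mid+y 1 3.2e-25 [-0.55  0.14  2.01 -0.68  1.46  2.4 ]
-1 mid+y -1 9.4e-20 [-0.55  0.14  2.01 -0.68  1.46 -0.74]
-1 pair+x 1 2.1e-31 [ 0.62 -0.3   2.45  0.99  0.56 -0.14]
-1 pair+x -1 3.5e-03 [ 0.53 -0.38  2.47  0.73  0.51  2.66]
-1 tile+x 1 5.0e-03 [-0.73 -0.49  2.5  -0.68  0.63 -2.66]
-1 tile+x -1 5.8e-04 [-0.85 -0.42  2.5  -0.9   0.7   0.16]
-1 pair-x 1 2.4e-30 [ 0.18  0.99  0.85 -0.19  2.07  1.83]
-1 pair-x -1 4.0e-20 [ 0.18  0.99  0.85 -0.19  2.07 -1.31]
```

Run:
```python
from h import *
im=read_camera('top'); read_camera('side')
hsv=cv2.cvtColor(im,cv2.COLOR_RGB2HSV)
r=[x for x in silhouettes('top','board') if abs(x['pixel'][0]-162)<15][0]['region']
for nm,reg,z in [('boardnet',r,.048)]+[('tile',silhouettes('top','tile')[0]['region'],.012)]:
    c=cv2.findContours(reg.astype(np.uint8),0,2)[0]; c=max(c,key=cv2.contourArea)
    w=np.array([at('top',p[0],z)[:2] for p in c],np.float32)
    print(nm,cv2.minAreaRect(w*1000))
# color seg
b=(hsv[...,0]<35)&(hsv[...,0]>12)&(hsv[...,1]>60)&(hsv[...,2]>110); b[:180]=0;b[260:]=0;b[:,:130]=0;b[:,200:]=0
c=max(cv2.findContours(b.astype(np.uint8),0,2)[0],key=cv2.contourArea)
w=np.array([at('top',p[0],.048)[:2] for p in c],np.float32);print('col',b.sum(),cv2.minAreaRect(w*1000))
```

```text
Traceback (most recent call last):
IndexError: list index out of range
```

Run:
```python
from h import *
im=read_camera('top'); save(im,'top1.png')
print(im[217,162],im[200,361])
f=im.astype(int)
for nm,(x0,x1,y0,y1),z,cond in [('board',(130,200,180,260),.048,(f[...,0]-f[...,2]>25)),('tile',(310,410,170,265),.012,(f[...,0]-f[...,2]>25))]:
    m=np.zeros(cond.shape,np.uint8); m[y0:y1,x0:x1]=cond[y0:y1,x0:x1]
    c=max(cv2.findContours(m,0,2)[0],key=cv2.contourArea)
    w=np.array([at('top',p[0],z)[:2] for p in c],np.float32);print(nm,m.sum(),cv2.minAreaRect(w*1000))
```

```text
[164 152 129] [148 110  99]
board 755 ((517.1755981445312, 214.53720092773438), (56.14865493774414, 55.91139602661133), 3.789968729019165)
tile 5113 ((519.5034790039062, -195.27090454101562), (150.23361206054688, 151.98455810546875), 4.920694351196289)
```

View pics/top1.png

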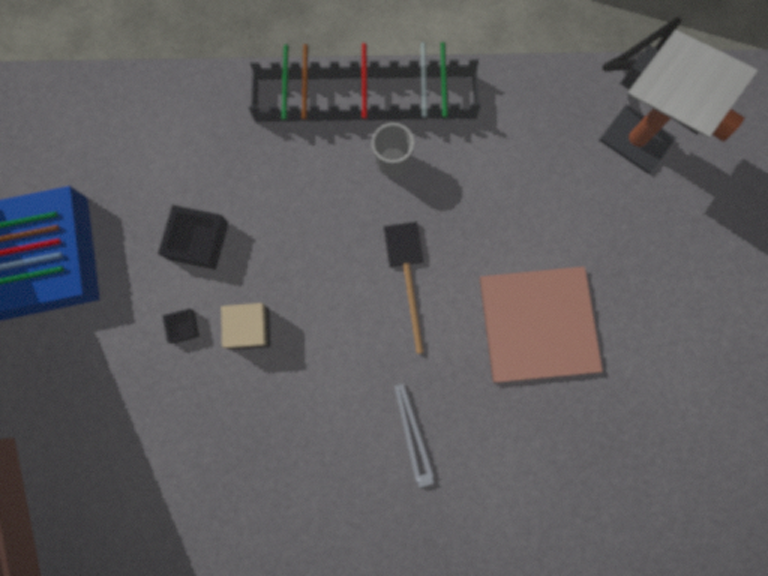

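Run:
```python
from h import *
for px in [(380,60),(420,72),(493,106),(335,47)]: print(px,np.round(at('side',px,0),2),np.round(at('side',px,-.7),2))
save(read_camera('side'),'side1.png'); save(read_camera('wrist'),'wrist1.png')
```

```text
(380, 60) [ 0.76 -0.76  0.  ] [ 1.45 -2.08 -0.7 ]
(420, 72) [ 0.62 -0.79  0.  ] [ 1.17 -2.13 -0.7 ]
(493, 106) [ 0.37 -0.76  0.  ] [ 0.66 -2.07 -0.7 ]
(335, 47) [ 0.92 -0.73  0.  ] [ 1.78 -2.01 -0.7 ]
```

View pics/side1.png

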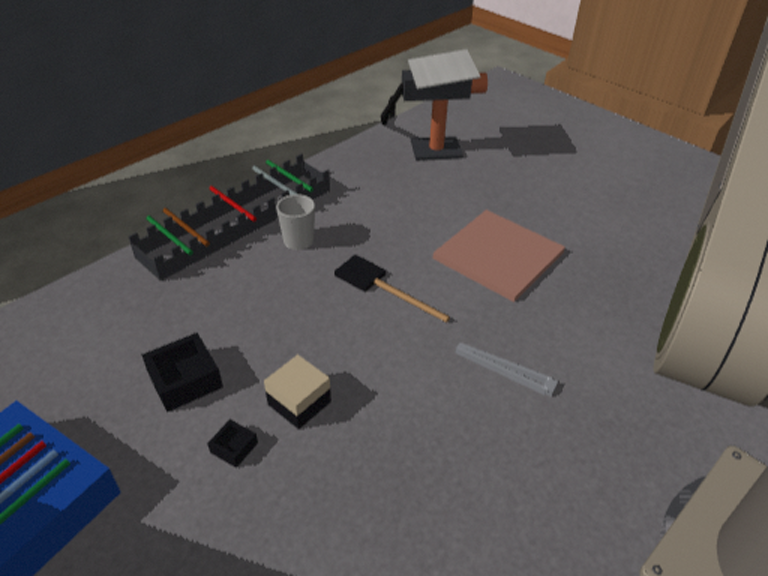

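View pics/wrist1.png

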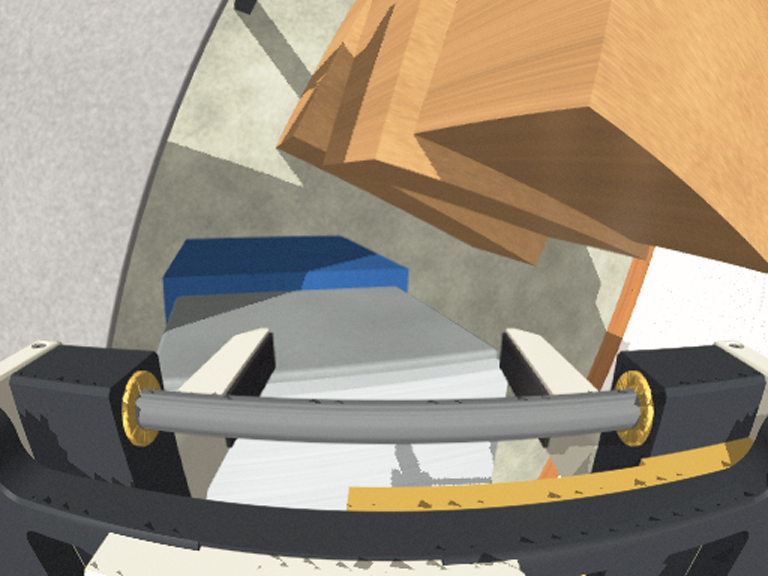

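Run:
```python
from h import *
P1=camera_params('wrist'); P0=dict(P1); P0['position']=np.array([ 0.28389791, -0.5324622 ,  0.38316343]);P0['rotation']=np.array([ 2.420568  , -1.64623625, -0.21408103])
def tri(a,b):
    o0,d0=ray('wrist',(a[0]/1.5,a[1]/1.5),P0);o1,d1=ray('wrist',(b[0]/1.5,b[1]/1.5),P1)
    A=np.column_stack([d0,-d1]);t=np.linalg.lstsq(A,o1-o0,rcond=None)[0]
    return np.round(o0+t[0]*d0,2),np.round(o1+t[1]*d1,2)
print(tri((733,293),(408,268)),tri((612,247),(340,237)))
print(tri((768,272),(537,265)), tri((632,193),(278,148)),tri((763,188),(378,160)))
for p in [(495,440),(490,380),(205,500),(170,330)]:
  print(p,[np.round(at('wrist',(p[0]/1.5,p[1]/1.5),z,P1),2) for z in (-.7,-.3,0)])
```

```text
(array([ 0.36, -1.19, -0.25]), array([ 0.36, -1.19, -0.25])) (array([ 0.35, -1.21, -0.8 ]), array([ 0.35, -1.21, -0.8 ]))
(array([ 0.56, -1.92, -0.81]), array([ 0.5 , -1.95, -0.78])) (array([ 0.42, -0.91, -0.28]), array([ 0.48, -0.9 , -0.28])) (array([ 0.5 , -1.02, -0.1 ]), array([ 0.5 , -1.02, -0.1 ]))
(495, 440) [array([-0.18, -2.02, -0.7 ]), array([ 0.01, -1.62, -0.3 ]), array([ 0.16, -1.32,  0.  ])]
(490, 380) [array([ 0.05, -1.87, -0.7 ]), array([ 0.17, -1.52, -0.3 ]), array([ 0.26, -1.26,  0.  ])]
(205, 500) [array([-0.59, -1.02, -0.7 ]), array([-0.26, -0.95, -0.3 ]), array([-0.01, -0.91,  0.  ])]
(170, 330) [array([-0.03, -0.8 , -0.7 ]), array([ 0.11, -0.81, -0.3 ]), array([ 0.22, -0.82,  0.  ])]
```

```bash
python3 -m creep '[[-0.038,-0.0155,-0.006,0,0],[-0.038,-0.0155,-0.006,0,0],[-0.038,-0.0155,-0.006,0,0],[-0.038,-0.0155,-0.006,0,0],[-0.038,-0.0155,-0.006,0,0],[-0.038,-0.0155,-0.006,0,0],[-0.038,-0.0155,-0.006,0,0],[-0.038,-0.0155,-0.006,0,0],[-0.038,-0.0155,-0.006,0,0],[-0.038,-0.0155,-0.006,0,0],[-0.038,-0.0155,-0.006,0,0],[-0.038,-0.0155,-0.006,0,0]]'; 
python3 -c "
from h import *
st()"
```

```text
t: 3.9
tool_pos: [-0.1221, -0.9035, 0.3174]
orientation: [2.736, 0.521, 0.094]
force: [0.2, -1.7, 0.7]
opening: 0.0929
t 3.9 q [-1.858  0.708  0.575  0.219  1.569 -0.632] p [-0.1221 -0.9035  0.3174] 
x [ 0.93   0.367 -0.001] y [ 0.344 -0.87   0.353] z [ 0.129 -0.329 -0.936] F [ 0.22 -1.68  0.7 ] M [ 0.164  0.084 -0.043] op 0.0929
```

```bash
python3 -m creep '[[-0.02,0.033,0.0125,0,0],[-0.02,0.033,0.0125,0,0],[-0.02,0.033,0.0125,0,0],[-0.02,0.033,0.0125,0,0],[-0.02,0.033,0.0125,0,0],[-0.02,0.033,0.0125,0,0],[-0.02,0.033,0.0125,0,0],[-0.02,0.033,0.0125,0,0],[-0.02,0.033,0.0125,0,0],[-0.02,0.033,0.0125,0,0]]'; 
python3 -c "
from h import *
s,R=st(); z=R[:,2]; print(np.degrees(np.arctan2(z[1],z[0])),np.degrees(np.arccos(-z[2])))"
```

```text
t: 4.73
tool_pos: [-0.1324, -1.0568, 0.2891]
orientation: [2.561, 0.463, 0.0]
force: [0.1, 0.0, -1.1]
opening: 0.0928
t 4.73 q [-1.826  1.138  0.024  0.219  1.485 -0.577] p [-0.1324 -1.0568  0.2891] 
x [ 0.941  0.325 -0.091] y [ 0.325 -0.799  0.505] z [ 0.091 -0.505 -0.858] F [ 0.15  0.01 -1.08] M [0.246 0.055 0.041] op 0.0928
-79.73822592145875 30.901716620360602
```

```bash
python3 -m creep '[[-0.018,0.03,0.021,0,0],[-0.018,0.03,0.021,0,0],[-0.018,0.03,0.021,0,0],[-0.018,0.03,0.021,0,0],[-0.018,0.03,0.021,0,0],[-0.018,0.03,0.021,0,0],[-0.018,0.03,0.021,0,0]]'
cat >> h.py <<'E'
def hd():
    s,R=st(); z=R[:,2]; print('head',np.degrees(np.arctan2(z[1],z[0])),'beta',np.degrees(np.arccos(-z[2])))
    print('g',np.round(np.array(s['tool_pos'])-.008*R[:,2],4))
    return s,R
E
python3 -c "
from h import *
hd()"
```

```text
t: 5.32
tool_pos: [-0.1383, -1.1491, 0.2489]
orientation: [2.383, 0.407, -0.085]
force: [0.8, -0.3, -0.2]
opening: 0.0931
t 5.32 q [-1.806  1.234  0.024  0.221  1.191 -0.582] p [-0.1383 -1.1491  0.2489] 
x [ 0.948  0.267 -0.172] y [ 0.313 -0.701  0.641] z [ 0.051 -0.662 -0.748] F [ 0.84 -0.34 -0.24] M [ 0.36  -0.007  0.08 ] op 0.0931
head -85.61555308178005 beta 41.5902148194519
g [-0.1387 -1.1438  0.2549]
```

```bash
python3 -m creep '[[-0.01,0.028,0.028,0,0],[-0.01,0.028,0.028,0,0]]'; 
python3 -c "
from h import *
hd()"
```

```text
t: 5.48
tool_pos: [-0.1288, -1.1742, 0.2368]
orientation: [2.333, 0.391, -0.107]
force: [0.5, 0.6, -0.1]
opening: 0.0929
t 5.48 q [-1.789  1.264  0.023  0.214  1.103 -0.571] p [-0.1288 -1.1742  0.2368] 
x [ 0.95   0.248 -0.192] y [ 0.311 -0.668  0.676] z [ 0.039 -0.701 -0.712] F [ 0.52  0.59 -0.11] M [ 0.332 -0.025  0.049] op 0.0929
head -86.82614951624458 beta 44.62307379094792
g [-0.1291 -1.1686  0.2425]
```

```bash
cat >> h.py <<'E'
def to_tool(d,R): return np.round(R.T@np.array(d),4)
E
python3 - <<'E'
from h import *
from kin import tool,ik,lo,hi
s,R=hd()
q=np.array(s['q'])
x,Rm=tool(q); print('fk err',np.round(x-np.array(s['tool_pos']),4),np.round(Ro.from_matrix(Rm@R.T).as_rotvec(),4))
z=R[:,2]; yt=np.cross([0,0,1],z); yt/=np.linalg.norm(yt)
for f in (1,-1):
    y=yt*f; th=np.arctan2(np.dot(y,-R[:,0]),np.dot(y,R[:,1])); print('flip',f,'twist',th)
    R2=R@Ro.from_rotvec([0,0,th]).as_matrix(); print(np.round(R2,3).tolist())
    from scipy.optimize import least_squares
    qq=q.copy()
    pts=[np.array(s['tool_pos']),np.array([.40,-.60,.32]),np.array([.52,.05,.3]),np.array([.517,.2145,.028])-z*.12,np.array([.517,.2145,.028])+z*.008]
    for a,b,Ra,Rb in [(pts[0],pts[1],R,R2),(pts[1],pts[2],R2,R2),(pts[2],pts[3],R2,R2),(pts[3],pts[4],R2,R2)]:
        for u in np.linspace(.1,1,10):
            Rk=Ra@Ro.from_rotvec(u*Ro.from_matrix(Ra.T@Rb).as_rotvec()).as_matrix();xx=a+u*(b-a)
            r=least_squares(lambda v:np.r_[(tool(v)[0]-xx)*5,Ro.from_matrix(tool(v)[1]@Rk.T).as_rotvec()],np.clip(qq,lo+1e-3,hi-1e-3),bounds=(lo,hi)); qq=r.x
            if u>.95 or r.cost>1e-6: print(round(u,1),'%.0e'%r.cost,np.round(qq,2))
    print([to_tool(pts[i+1]-pts[i],R2) for i in range(4)],to_tool(pts[1]-pts[0],R))
E
```

```text
t 5.48 q [-1.789  1.264  0.023  0.214  1.103 -0.571] p [-0.1288 -1.1742  0.2368] 
x [ 0.95   0.248 -0.192] y [ 0.311 -0.668  0.676] z [ 0.039 -0.701 -0.712] F [ 0.52  0.59 -0.11] M [ 0.332 -0.025  0.049] op 0.0929
head -86.82614951624458 beta 44.62307379094792
g [-0.1291 -1.1686  0.2425]
fk err [-0.0001  0.0003  0.0009] [ 0.  0. -0.]
flip 1 twist -1.2938551254568942
[[-0.039, 0.998, 0.039], [0.711, 0.055, -0.701], [-0.702, 0.0, -0.712]]
1.0 3e-29 [-0.79 -0.16  1.75 -0.59  1.   -0.66]
1.0 4e-20 [ 0.5   0.15  1.48 -0.72  1.83  0.37]
1.0 2e-24 [ 0.8   0.72  1.1  -0.57  1.86  0.73]
1.0 1e-20 [ 0.7   0.68  1.34 -0.6   1.64  0.77]
[array([ 0.3288,  0.5598, -0.4414]), array([ 0.4712,  0.1558, -0.437 ]), array([ 0.3081,  0.0061, -0.0419]), array([-0.   , -0.   ,  0.128])] [ 0.6283 -0.1632 -0.4414]
flip -1 twist 1.8477375281328992
[[0.039, -0.998, 0.039], [-0.711, -0.055, -0.701], [0.702, -0.0, -0.712]]
1.0 3e-21 [-0.79 -0.16  1.75 -0.59  1.    2.48]
0.2 2e-04 [-0.55 -0.31  1.88 -0.66  1.15  2.66]
0.3 4e-03 [-0.46 -0.37  1.9  -0.63  1.23  2.66]
0.4 1e-02 [-0.36 -0.41  1.92 -0.6   1.31  2.66]

[... 712 characters left out ...]
  2.66]
1.0 6e-01 [ 0.42  0.15  1.6  -0.1   1.39  2.66]
0.1 6e-01 [ 0.39  0.12  1.65 -0.08  1.34  2.66]
0.2 6e-01 [ 0.37  0.1   1.7  -0.07  1.3   2.66]
0.3 6e-01 [ 0.34  0.08  1.74 -0.06  1.27  2.66]
0.4 6e-01 [ 0.32  0.06  1.77 -0.05  1.23  2.66]
0.5 6e-01 [ 0.3   0.05  1.81 -0.04  1.2   2.66]
0.6 6e-01 [ 0.29  0.04  1.84 -0.03  1.17  2.66]
0.7 5e-01 [ 0.27  0.03  1.86 -0.03  1.14  2.66]
0.8 5e-01 [ 0.25  0.02  1.89 -0.02  1.11  2.66]
0.9 5e-01 [ 0.23  0.02  1.91 -0.02  1.08  2.66]
1.0 5e-01 [ 0.22  0.01  1.94 -0.02  1.06  2.66]
[array([-0.3288, -0.5598, -0.4414]), array([-0.4712, -0.1558, -0.437 ]), array([-0.3081, -0.0061, -0.0419]), array([0.   , 0.   , 0.128])] [ 0.6283 -0.1632 -0.4414]
```

```bash
python3 -m creep '[[0.0314,-0.0082,-0.0221,0,0],[0.0314,-0.0082,-0.0221,0,0],[0.0314,-0.0082,-0.0221,0,0],[0.0314,-0.0082,-0.0221,0,0],[0.0314,-0.0082,-0.0221,0,0],[0.0314,-0.0082,-0.0221,0,0],[0.0314,-0.0082,-0.0221,0,0],[0.0314,-0.0082,-0.0221,0,0],[0.0314,-0.0082,-0.0221,0,0],[0.0314,-0.0082,-0.0221,0,0]]'; 
python3 -c "
from h import *
s,R=hd(); print(to_tool(np.array([.40,-.6,.32])-s['tool_pos'],R))"
```

```text
t: 6.32
tool_pos: [0.0958, -0.9365, 0.2759]
orientation: [2.334, 0.392, -0.105]
force: [1.2, 0.1, -0.1]
opening: 0.0932
t 6.32 q [-1.528  0.3    1.352  0.016  0.712 -0.297] p [ 0.0958 -0.9365  0.2759] 
x [ 0.95   0.249 -0.19 ] y [ 0.31  -0.669  0.675] z [ 0.041 -0.7   -0.713] F [ 1.16  0.09 -0.14] M [ 0.404 -0.003  0.013] op 0.0932
head -86.68492009057265 beta 44.56098317242991
g [ 0.0955 -0.9309  0.2816]
[ 0.3642 -0.1009 -0.2548]
```

```bash
python3 -m creep '[[0.033,-0.0092,-0.0232,0,0],[0.033,-0.0092,-0.0232,0,0],[0.033,-0.0092,-0.0232,0,0],[0.033,-0.0092,-0.0232,0,0],[0.033,-0.0092,-0.0232,0,0],[0.033,-0.0092,-0.0232,0,0],[0.033,-0.0092,-0.0232,0,0],[0.033,-0.0092,-0.0232,0,0],[0.033,-0.0092,-0.0232,0,0],[0.033,-0.0092,-0.0232,0,0],[0.033,-0.0092,-0.0232,0,0]]'; 
python3 -m creep '[[0,0,0,-0.1178,0],[0,0,0,-0.1178,0],[0,0,0,-0.1178,0],[0,0,0,-0.1178,0],[0,0,0,-0.1178,0],[0,0,0,-0.1178,0],[0,0,0,-0.1178,0],[0,0,0,-0.1178,0],[0,0,0,-0.1178,0],[0,0,0,-0.1178,0],[0,0,0,-0.1178,0]]'
python3 -c "
from h import *
s,R=hd(); print(to_tool(np.array([.52,.05,.3])-s['tool_pos'],R))"
```

```text
t: 7.23
tool_pos: [0.3984, -0.6, 0.321]
orientation: [2.333, 0.39, -0.104]
force: [0.0, -0.0, -0.0]
opening: 0.093
t: 8.15
tool_pos: [0.3975, -0.6016, 0.3203]
orientation: [1.703, 1.813, -0.701]
force: [-0.1, -0.6, -0.3]
opening: 0.0931
t 8.15 q [-0.799 -0.158  1.751 -0.581  0.994 -0.678] p [ 0.3975 -0.6016  0.3203] 
x [-0.046  0.711 -0.702] y [ 0.998  0.061 -0.003] z [ 0.041 -0.701 -0.712] F [-0.11 -0.6  -0.34] M [ 0.298 -0.036  0.023] op 0.0931
head -86.69073123065122 beta 44.562301865752964
g [ 0.3972 -0.596   0.326 ]
[ 0.4719  0.1622 -0.437 ]
```

```bash
python3 -m creep '[[0.0278,0.0095,-0.0257,0,0],[0.0278,0.0095,-0.0257,0,0],[0.0278,0.0095,-0.0257,0,0],[0.0278,0.0095,-0.0257,0,0],[0.0278,0.0095,-0.0257,0,0],[0.0278,0.0095,-0.0257,0,0],[0.0278,0.0095,-0.0257,0,0],[0.0278,0.0095,-0.0257,0,0],[0.0278,0.0095,-0.0257,0,0],[0.0278,0.0095,-0.0257,0,0],[0.0278,0.0095,-0.0257,0,0],[0.0278,0.0095,-0.0257,0,0]]'; 
python3 -m creep '[[0.0278,0.0095,-0.0257,0,0],[0.0278,0.0095,-0.0257,0,0],[0.0278,0.0095,-0.0257,0,0],[0.0278,0.0095,-0.0257,0,0],[0.0278,0.0095,-0.0257,0,0]]'
python3 -c "
from h import *
s,R=hd(); z=R[:,2]; print(to_tool(np.array([.517,.2145,.028])-.12*z-s['tool_pos'],R))"
```

```text
t: 9.15
tool_pos: [0.4853, -0.1398, 0.3063]
orientation: [1.707, 1.807, -0.697]
force: [0.8, -0.1, 0.8]
opening: 0.0924
t: 9.57
tool_pos: [0.5218, 0.0519, 0.3001]
orientation: [1.707, 1.808, -0.698]
force: [0.5, -0.5, 1.0]
opening: 0.0931
t 9.57 q [ 0.501  0.151  1.479 -0.715  1.831  0.368] p [0.5218 0.0519 0.3001] 
x [-0.04   0.712 -0.701] y [0.998 0.057 0.001] z [ 0.041 -0.7   -0.713] F [ 0.48 -0.51  0.96] M [ 0.34  -0.059 -0.035] op 0.0931
head -86.63701665759044 beta 44.522081502727126
g [0.5215 0.0575 0.3058]
[ 0.3067  0.0042 -0.04  ]
```

```bash
python3 -m creep '[[0.0383,0.0005,-0.005,0,0],[0.0383,0.0005,-0.005,0,0],[0.0383,0.0005,-0.005,0,0],[0.0383,0.0005,-0.005,0,0],[0.0383,0.0005,-0.005,0,0],[0.0383,0.0005,-0.005,0,0],[0.0383,0.0005,-0.005,0,0],[0.0383,0.0005,-0.005,0,0],[0,0,0,0,0]]'
python3 -c "
from h import *
s,R=hd(); z=R[:,2]; print(to_tool(np.array([.517,.2145,.028])+.008*z-s['tool_pos'],R))
save(read_camera('wrist'),'w2.png');save(read_camera('side'),'s2.png')"
```

```text
t: 10.32
tool_pos: [0.5079, 0.2984, 0.1046]
orientation: [1.699, 1.814, -0.711]
force: [-0.6, -1.4, -2.5]
opening: 0.0929
t 10.32 q [ 0.802  0.722  1.112 -0.567  1.854  0.731] p [0.5079 0.2984 0.1046] 
x [-0.05   0.707 -0.705] y [ 0.998  0.061 -0.01 ] z [ 0.037 -0.704 -0.709] F [-0.57 -1.36 -2.49] M [ 0.318 -0.053 -0.004] op 0.0929
head -87.02554477393461 beta 44.8535216419274
g [0.5076 0.304  0.1103]
[-0.0058  0.0046  0.1218]
```

View pics/w2.png

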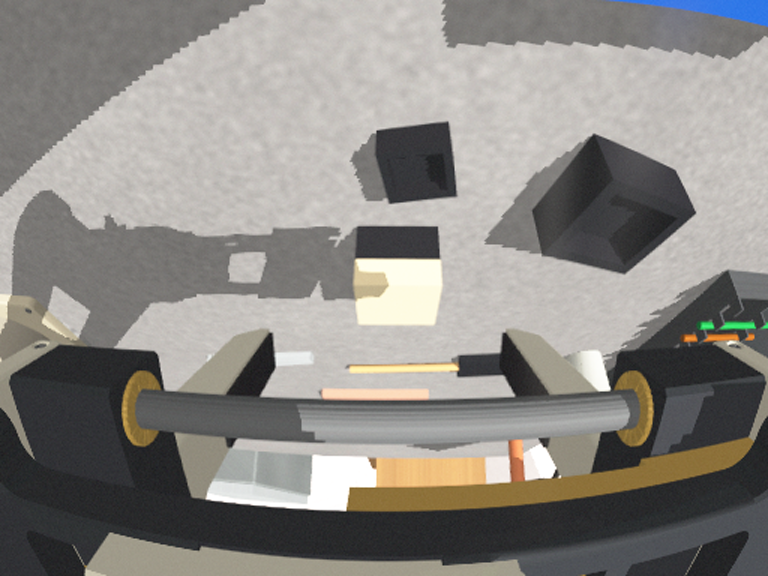

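View pics/s2.png

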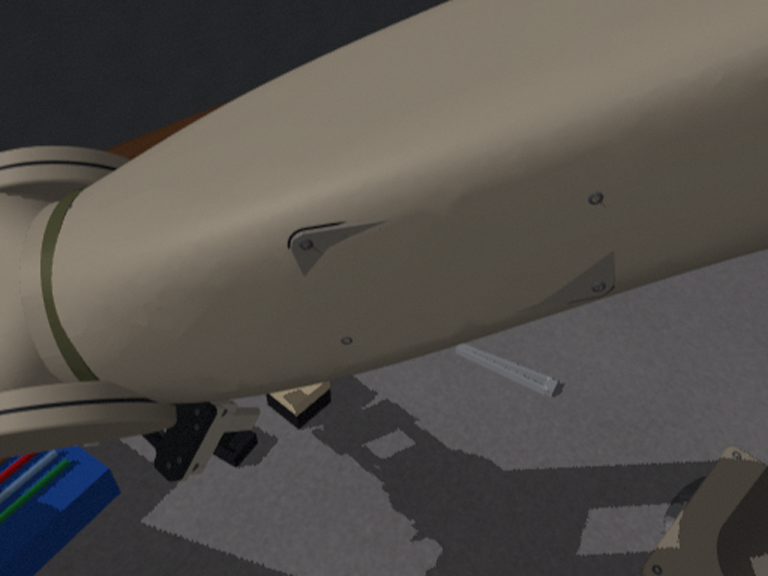

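```bash
python3 -m creep '[[-0.001,0.0015,0.02,0,0],[-0.001,0.0015,0.02,0,0],[-0.001,0.0015,0.02,0,0],[0,0,0.01,0,0],[0,0,0,0,0]]'
python3 -c "
from h import *
s,R=hd(); z=R[:,2]; print(to_tool(np.array([.517,.2145,.028])+.008*z-s['tool_pos'],R))
save(read_camera('wrist'),'w3.png')"
```

```text
t: 10.83
tool_pos: [0.5193, 0.2427, 0.0659]
orientation: [1.709, 1.806, -0.701]
force: [-0.1, 0.1, -0.4]
opening: 0.0933
t 10.83 q [ 0.737  0.674  1.256 -0.585  1.735  0.743] p [0.5193 0.2427 0.0659] 
x [-0.039  0.711 -0.702] y [0.998 0.055 0.   ] z [ 0.039 -0.701 -0.712] F [-0.1   0.12 -0.44] M [ 0.324 -0.056 -0.077] op 0.0933
head -86.84844555065324 beta 44.57307308500422
g [0.519  0.2483 0.0716]
[ 0.0066 -0.0039  0.0547]
```

View pics/w3.png

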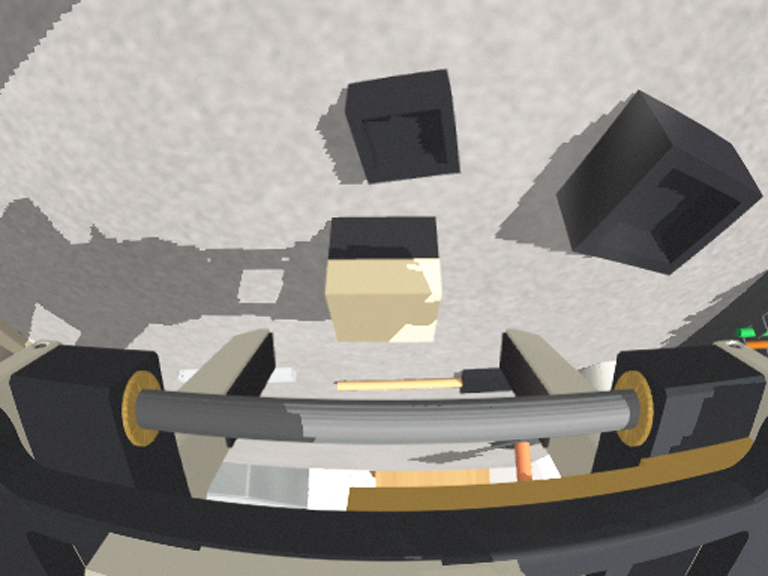

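Run:
```python
from h import *
for p,z in [((327,260),.028),((440,258),.028),((330,217),0),((435,217),0),((326,297),.048),((439,297),.048)]:
    print(p,np.round(at('wrist',(p[0]/1.5,p[1]/1.5),z),4))
```

```text
(327, 260) [0.4889 0.2433 0.028 ]
(440, 258) [0.5455 0.2483 0.028 ]
(330, 217) [0.4883 0.2438 0.    ]
(435, 217) [0.5449 0.2469 0.    ]
(326, 297) [0.4897 0.2407 0.048 ]
(439, 297) [0.5445 0.2438 0.048 ]
```

```bash
python3 -m creep '[[0.0025,-0.001,0.018,0,0],[0.0025,-0.001,0.018,0,0],[0.0025,-0.001,0.0177,0,0],[0,0,0,0,0]]'
python3 -c "
from h import *
s,R=hd()"
python3 -m creep '[[0,0,0,0,60],[0,0,0,0,100],[0,0,0,0,140],[0,0,0,0,180],[0,0,0,0,255],[0,0,0,0,255]]' 30
python3 -c "
from h import *
s,R=hd();save(read_camera('wrist'),'w4.png')"
```

```text
t: 11.22
tool_pos: [0.5173, 0.2113, 0.0209]
orientation: [1.707, 1.808, -0.702]
force: [-0.3, 0.4, -0.8]
opening: 0.0929
t 11.22 q [ 0.706  0.679  1.343 -0.595  1.644  0.768] p [0.5173 0.2113 0.0209] 
x [-0.041  0.711 -0.702] y [ 0.998  0.057 -0.002] z [ 0.039 -0.701 -0.712] F [-0.26  0.35 -0.79] M [ 0.311 -0.042  0.013] op 0.0929
head -86.85217549415994 beta 44.61840319834924
g [0.517  0.2169 0.0266]
t: 11.72
tool_pos: [0.5184, 0.2133, 0.0222]
orientation: [1.707, 1.808, -0.698]
force: [0.5, 0.5, 0.8]
opening: 0.0576
t 11.72 q [ 0.708  0.678  1.339 -0.595  1.645  0.767] p [0.5184 0.2133 0.0222] 
x [-0.041  0.712 -0.701] y [0.998 0.058 0.001] z [ 0.041 -0.7   -0.713] F [0.53 0.54 0.76] M [ 0.321 -0.069  0.001] op 0.0576
head -86.62371709316781 beta 44.5156007359295
g [0.5181 0.2189 0.0279]
```

View pics/w4.png

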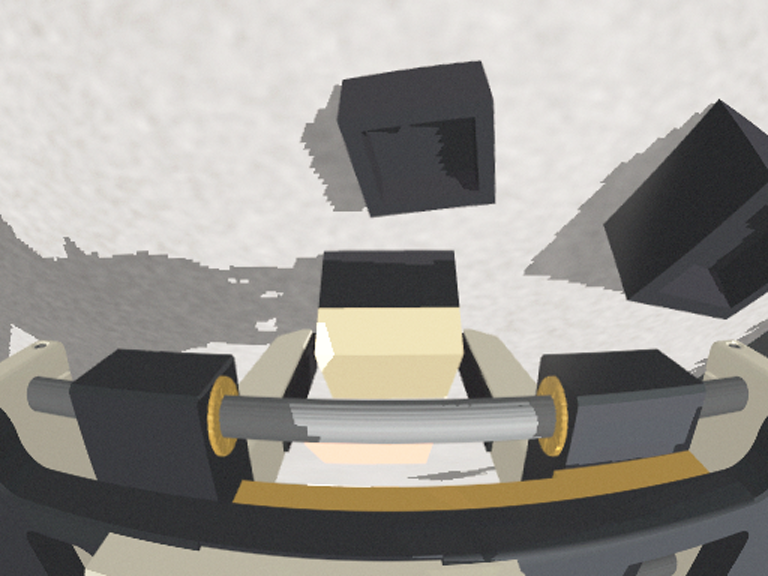

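```bash
python3 -m creep '[[0,0,0,0,255],[0,0,0,0,255],[0,0,0,0,255]]' 30
python3 -m creep '[[-0.003,0,-0.003,0,255],[-0.01,0,-0.01,0,255],[-0.02,0,-0.02,0,255],[-0.025,0,-0.025,0,255],[-0.02,0,-0.02,0,255],[-0.01,0,-0.01,0,255],[-0.003,0,-0.003,0,255],[0,0,0,0,255]]' 30
python3 -c "
from h import *
s,R=hd();save(read_camera('wrist'),'w5.png');save(read_camera('top'),'t5.png')"
```

```text
t: 12.02
tool_pos: [0.5184, 0.2131, 0.0221]
orientation: [1.707, 1.808, -0.698]
force: [0.5, 3.5, 3.4]
opening: 0.0555
t: 12.68
tool_pos: [0.5186, 0.2121, 0.1514]
orientation: [1.708, 1.808, -0.696]
force: [-0.0, -0.6, -0.7]
opening: 0.0556
t 12.68 q [ 0.706  0.518  1.306 -0.612  1.802  0.656] p [0.5186 0.2121 0.1514] 
x [-0.04   0.713 -0.7  ] y [0.998 0.057 0.002] z [ 0.042 -0.699 -0.714] F [-0.05 -0.56 -0.72] M [ 0.488 -0.088  0.04 ] op 0.0556
head -86.5926627694104 beta 44.44951870407407
g [0.5183 0.2177 0.1571]
```

View pics/w5.png

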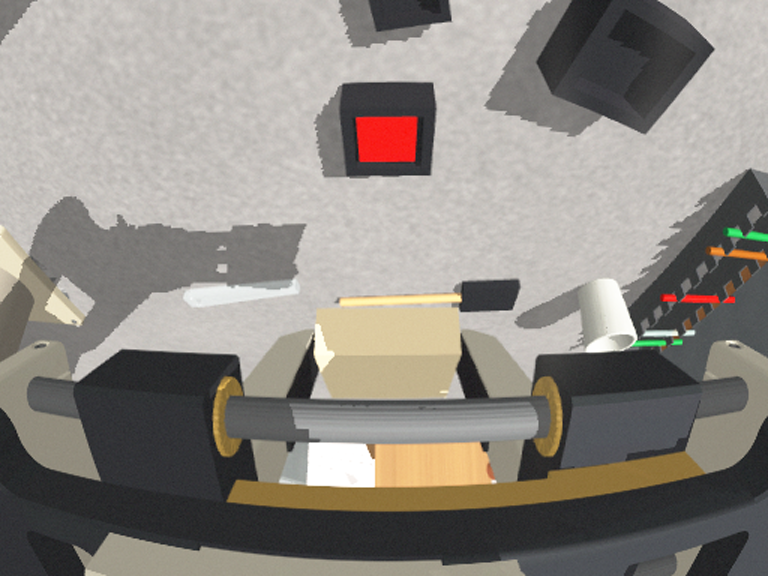

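View pics/t5.png

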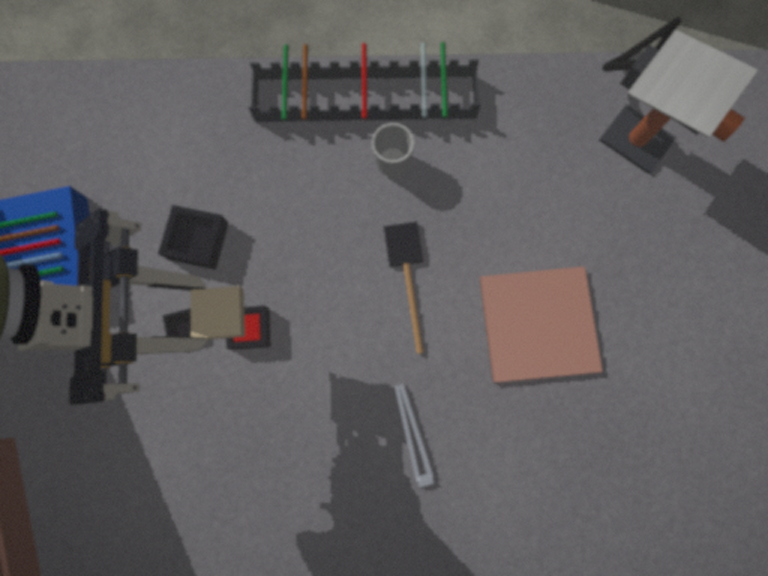

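Run:
```python
from h import *
s,R=hd(); P=camera_params('wrist'); t=np.array(s['tool_pos'])
print('tip_reach',tip_reach if not callable(tip_reach) else tip_reach())
for a in (.0075,-.0075):
  for b in (.028,-.028):
    for c in (.011,-.008,-.027,-.05):
      print(a,b,c,np.round(np.array(proj('wrist',t+R@[a,b,c],P))*1.5))
# mould top rim from w5
for p in [(341,83),(435,83),(340,177),(432,175),(357,116),(417,115),(357,162),(417,162)]:
    print(p,np.round(at('wrist',(p[0]/1.5,p[1]/1.5),.028,P),4),np.round(at('wrist',(p[0]/1.5,p[1]/1.5),.025,P),4))
for n in ['board']:
  # board corners in tool frame guess
  for p in [(315,308),(460,307),(328,352),(453,352)]: print(p)
```

```text
t 12.78 q [ 0.706  0.521  1.309 -0.611  1.802  0.657] p [0.5174 0.2112 0.1486] 
x [-0.043  0.711 -0.702] y [ 0.998  0.058 -0.002] z [ 0.039 -0.701 -0.712] F [-0.05 -0.29 -1.14] M [ 0.51  -0.07   0.023] op 0.0556
head -86.82504793584575 beta 44.605593001614004
g [0.517  0.2168 0.1543]
tip_reach 0.011
0.0075 0.028 0.011 [446. 308.]
0.0075 0.028 -0.008 [451. 320.]
0.0075 0.028 -0.027 [458. 335.]
0.0075 0.028 -0.05 [467. 358.]
0.0075 -0.028 0.011 [330. 308.]
0.0075 -0.028 -0.008 [324. 320.]
0.0075 -0.028 -0.027 [318. 335.]
0.0075 -0.028 -0.05 [308. 358.]
-0.0075 0.028 0.011 [445. 337.]
-0.0075 0.028 -0.008 [450. 352.]
-0.0075 0.028 -0.027 [456. 369.]
-0.0075 0.028 -0.05 [465. 396.]
-0.0075 -0.028 0.011 [331. 337.]
-0.0075 -0.028 -0.008 [326. 352.]
-0.0075 -0.028 -0.027 [320. 369.]
-0.0075 -0.028 -0.05 [311. 395.]
(341, 83) [0.4888 0.2612 0.028 ] [0.4886 0.2593 0.025 ]
(435, 83) [0.5394 0.2643 0.028 ] [0.5399 0.2624 0.025 ]
(340, 177) [0.4871 0.1877 0.028 ] [0.4868 0.1847 0.025 ]
(432, 175) [0.547  0.1932 0.028 ] [0.5476 0.1903 0.025 ]
(357, 116) [0.4978 0.2384 0.028 ] [0.4977 0.2362 0.025 ]
(417, 115) [0.532  0.2413 0.028 ] [0.5324 0.239  0.025 ]
(357, 162) [0.4981 0.2017 0.028 ] [0.498  0.1989 0.025 ]
(417, 162) [0.536 0.204 0.028] [0.5364 0.2012 0.025 ]
(315, 308)
(460, 307)
(328, 352)
(453, 352)
```

```bash
python3 -m creep '[[0.01,0,0.01,0,255],[0.02,0,0.02,0,255],[0.022,0,0.022,0,255],[0.016,0,0.016,0,255],[0.01,0,0.01,0,255],[0.005,0,0.005,0,255],[0,0,0,0,255],[0,0,0,0,255]]'
python3 -c "
from h import *
s,R=hd(); print(to_tool(np.array([.5184,.2131,.0221])-s['tool_pos'],R))"
```

```text
t: 13.45
tool_pos: [0.5182, 0.2126, 0.0331]
orientation: [1.707, 1.808, -0.7]
force: [-0.7, 0.7, -0.0]
opening: 0.0553
t 13.45 q [ 0.707  0.663  1.34  -0.596  1.658  0.758] p [0.5182 0.2126 0.0331] 
x [-0.041  0.711 -0.702] y [ 0.998  0.058 -0.   ] z [ 0.04  -0.701 -0.712] F [-0.67  0.7  -0.03] M [ 0.442 -0.029  0.017] op 0.0553
head -86.69755233355414 beta 44.57639397967393
g [0.5179 0.2182 0.0388]
[0.0081 0.0002 0.0075]
```

```bash
python3 -m creep '[[0.003,0,0.003,0,255],[0.003,0,0.0025,0,255],[0.0014,0,0.0012,0,255],[0,0,0,0,255],[0,0,0,0,255]]'
python3 -c "
from h import *
s,R=hd(); print(to_tool(np.array([.5184,.2131,.0221])-s['tool_pos'],R));save(read_camera('wrist'),'w6.png')"
```

```text
t: 13.87
tool_pos: [0.5182, 0.2133, 0.0234]
orientation: [1.707, 1.808, -0.698]
force: [0.1, -0.2, -0.6]
opening: 0.0556
t 13.87 q [ 0.708  0.677  1.339 -0.594  1.647  0.767] p [0.5182 0.2133 0.0234] 
x [-0.041  0.712 -0.701] y [0.998 0.058 0.001] z [ 0.041 -0.7   -0.713] F [ 0.07 -0.19 -0.6 ] M [ 0.459 -0.063  0.023] op 0.0556
head -86.6671397382772 beta 44.53088247582828
g [0.5179 0.219  0.0291]
[0.0007 0.0002 0.0011]
```

View pics/w6.png

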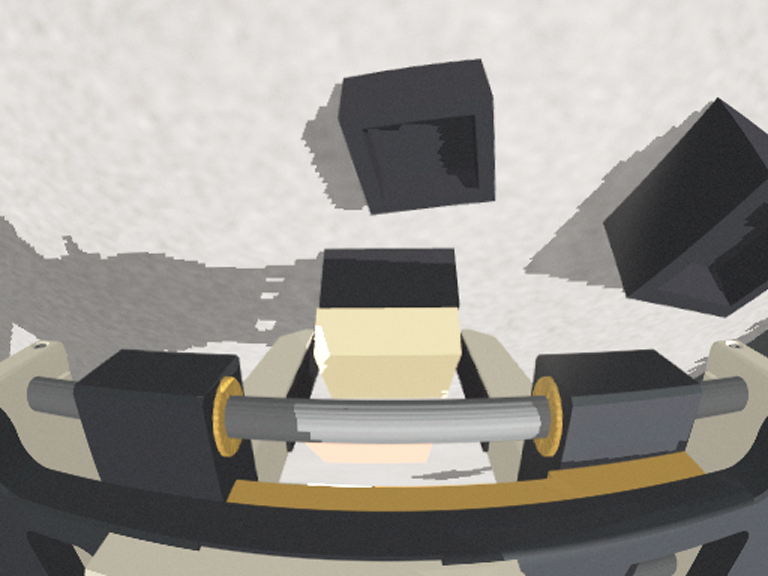

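```bash
python3 -m creep '[[0.0008,0,0.0008,0,255],[0,0,0,0,255],[0,0,0,0,200],[0,0,0,0,150],[0,0,0,0,100],[0,0,0,0,80],[0,0,0,0,80]]' 10
python3 -c "
from h import *
s,R=hd()"
```

```text
t: 14.5
tool_pos: [0.5181, 0.2132, 0.022]
orientation: [1.707, 1.808, -0.699]
force: [-0.0, -0.8, 0.2]
opening: 0.0623
t 14.5 q [ 0.708  0.679  1.339 -0.594  1.646  0.768] p [0.5181 0.2132 0.022 ] 
x [-0.041  0.711 -0.702] y [0.998 0.057 0.   ] z [ 0.04  -0.7   -0.713] F [-0.01 -0.77  0.25] M [ 0.319 -0.049  0.043] op 0.0623
head -86.69458079559048 beta 44.5509873825682
g [0.5178 0.2188 0.0277]
```

```bash
python3 -m creep '[[0.0022,0,0.0022,0,80],[0.0022,0,0.0022,0,80],[0,0,0,0,100],[0,0,0,0,110],[0,0,0,0,120],[0,0,0,0,160],[0,0,0,0,255],[0,0,0,0,255],[0,0,0,0,255]]' 60
python3 -c "
from h import *
s,R=hd()"
python3 -m creep '[[-0.001,0,-0.001,0,255],[-0.003,0,-0.003,0,255],[-0.004,0,-0.004,0,255],[-0.003,0,-0.003,0,255],[0,0,0,0,255],[0,0,0,0,255]]' 60
python3 -c "
from h import *
s,R=hd();save(read_camera('wrist'),'w7.png')"
```

```text
t: 15.25
tool_pos: [0.5181, 0.2133, 0.0158]
orientation: [1.707, 1.808, -0.699]
force: [-0.2, 0.3, -1.2]
opening: 0.0552
t 15.25 q [ 0.708  0.688  1.339 -0.594  1.638  0.772] p [0.5181 0.2133 0.0158] 
x [-0.041  0.712 -0.701] y [0.998 0.058 0.   ] z [ 0.041 -0.7   -0.713] F [-0.22  0.26 -1.17] M [ 0.525 -0.07  -0.006] op 0.0552
head -86.68089528026076 beta 44.53724097196712
g [0.5178 0.2189 0.0215]
t: 15.75
tool_pos: [0.5185, 0.2135, 0.032]
orientation: [1.708, 1.808, -0.697]
force: [-0.6, 0.7, -1.8]
opening: 0.0553
t 15.75 q [ 0.708  0.665  1.339 -0.595  1.656  0.76 ] p [0.5185 0.2135 0.032 ] 
x [-0.04   0.712 -0.701] y [0.998 0.058 0.001] z [ 0.041 -0.7   -0.713] F [-0.6   0.69 -1.78] M [ 0.513 -0.053 -0.015] op 0.0553
head -86.62206216028498 beta 44.496552936545314
g [0.5182 0.2191 0.0377]
```

View pics/w7.png

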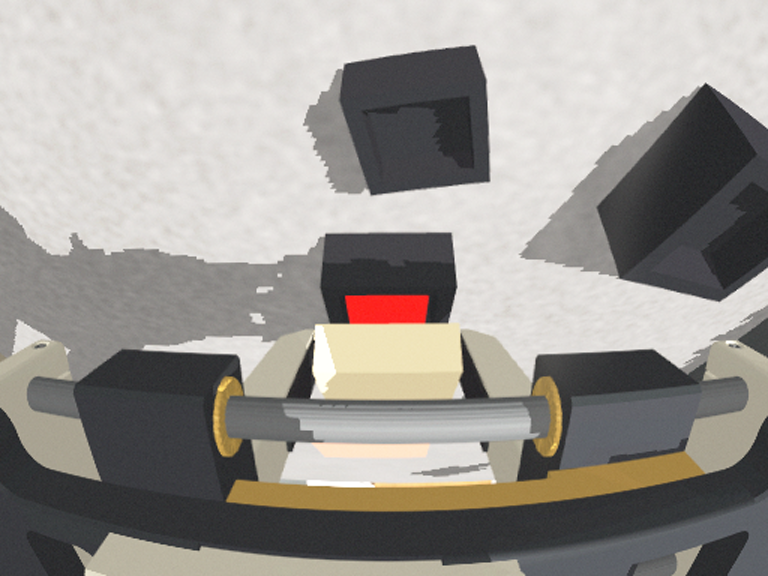

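Run:
```python
from h import *
im=cv2.imread('pics/w2.png'); cv2.imwrite('pics/c2.png',cv2.resize(im[310:460,170:600],None,fx=1.8,fy=1.8))
s=read_state(); R=Ro.from_rotvec(s['orientation']).as_matrix(); P=camera_params('wrist'); t=np.array(s['tool_pos'])
print('cam in tool',np.round(R.T@(P['position']-t),4), np.round(R.T@cv2.Rodrigues(P['rotation'])[0],3).tolist())
for p,y in [((272,335),-.0465),((272,370),-.0465),((502,335),.0465),((502,368),.0465)]:
    o,d=ray('wrist',(p[0]/1.5,p[1]/1.5),P); o=R.T@(o-t); d=R.T@d; k=(y-o[1])/d[1]; print(p,np.round(o+k*d,4))
```

```text
cam in tool [ 0.0695 -0.0003 -0.1931] [[0.001, -0.969, -0.247], [1.0, 0.001, -0.001], [0.001, -0.247, 0.969]]
(272, 335) [ 0.008  -0.0465 -0.0289]
(272, 370) [-0.0053 -0.0465 -0.0337]
(502, 335) [ 0.0071  0.0465 -0.0263]
(502, 368) [-0.0055  0.0465 -0.031 ]
```

View pics/c2.png

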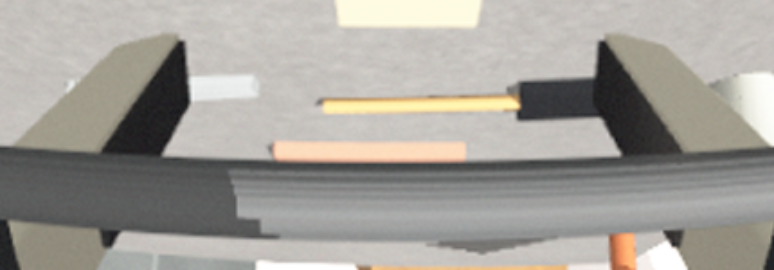

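```bash
python3 -m creep '[[0.003,0,0.003,0,255],[0.004,0,0.004,0,255],[0.003,0,0.003,0,255],[0.001,0,0.001,0,255],[0,0,0,0,255],[0,0,0,0,255]]' 20
python3 -c "
from h import *
s,R=hd();save(read_camera('wrist')[140:280,180:340],'w8.png',4)"
```

```text
t: 16.3
tool_pos: [0.5178, 0.2131, 0.0152]
orientation: [1.707, 1.808, -0.7]
force: [-0.8, -0.3, -0.0]
opening: 0.0556
t 16.3 q [ 0.708  0.689  1.339 -0.594  1.638  0.773] p [0.5178 0.2131 0.0152] 
x [-0.041  0.711 -0.702] y [ 0.998  0.058 -0.001] z [ 0.04  -0.701 -0.712] F [-0.82 -0.35 -0.03] M [ 0.399 -0.073 -0.055] op 0.0556
head -86.73055013696016 beta 44.57727173427364
g [0.5175 0.2187 0.0209]
```

View pics/w8.png

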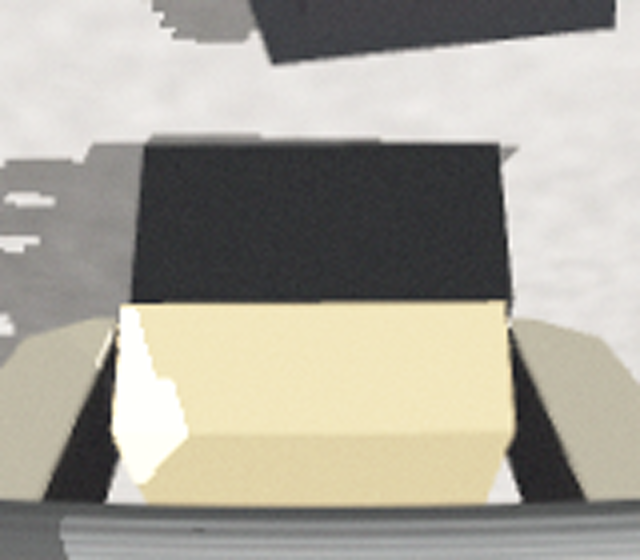

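```bash
python3 -m creep '[[0,0,0,0,180],[0,0,0,0,120],[0,0,0,0,70],[0,0,0,0,50],[0,0,0,0,50],[-0.001,0,0.01,0,50],[-0.002,0,0.013,0,50],[-0.002,0,0.012,0,50],[0,0,0,0,50],[0,0,0,0,50]]' 20
python3 -c "
from h import *
s,R=hd();print('greal',np.array(s['tool_pos'])-.048*R[:,2]);save(read_camera('wrist')[100:300,150:370],'w9.png',3.5)"
```

```text
t: 17.18
tool_pos: [0.5188, 0.1835, -0.0067]
orientation: [1.707, 1.808, -0.703]
force: [0.3, -0.5, -0.4]
opening: 0.0747
t 17.18 q [ 0.674  0.68   1.401 -0.609  1.58   0.777] p [ 0.5188  0.1835 -0.0067] 
x [-0.041  0.71  -0.703] y [ 0.998  0.056 -0.002] z [ 0.038 -0.701 -0.712] F [ 0.31 -0.53 -0.43] M [ 0.362 -0.063  0.038] op 0.0747
head -86.89317719936433 beta 44.62963708866674
g [ 0.5185  0.1891 -0.001 ]
greal [0.51699199 0.21714622 0.02747115]
```

View pics/w9.png

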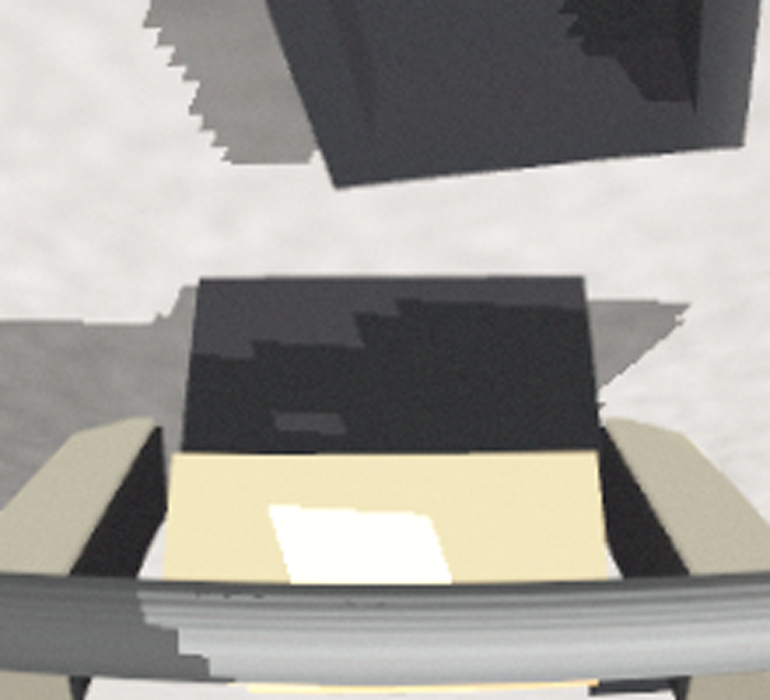

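```bash
python3 -m creep '[[0,0,0,0,80],[0,0,0,0,95],[0,0,0,0,105],[0,0,0,0,115],[0,0,0,0,160],[0,0,0,0,255],[0,0,0,0,255],[0,0,0,0,255]]' 45
python3 -m creep '[[-0.001,0,-0.001,0,255],[-0.003,0,-0.003,0,255],[-0.004,0,-0.004,0,255],[-0.003,0,-0.003,0,255],[0,0,0,0,255]]' 45
python3 -c "
from h import *
s,R=hd();save(read_camera('wrist')[100:300,150:370],'w10.png',3.5)"
```

```text
t: 17.9
tool_pos: [0.5201, 0.1857, -0.0054]
orientation: [1.707, 1.808, -0.697]
force: [0.1, 3.1, 2.7]
opening: 0.056
t: 18.32
tool_pos: [0.5202, 0.1853, 0.011]
orientation: [1.708, 1.808, -0.697]
force: [0.6, 0.1, -3.8]
opening: 0.0561
t 18.32 q [ 0.675  0.653  1.4   -0.609  1.599  0.764] p [0.5202 0.1853 0.011 ] 
x [-0.04   0.712 -0.701] y [0.998 0.057 0.001] z [ 0.041 -0.7   -0.713] F [ 0.58  0.15 -3.79] M [ 0.749 -0.089 -0.026] op 0.0561
head -86.62959378207712 beta 44.504849258255426
g [0.5199 0.1909 0.0167]
```

View pics/w10.png

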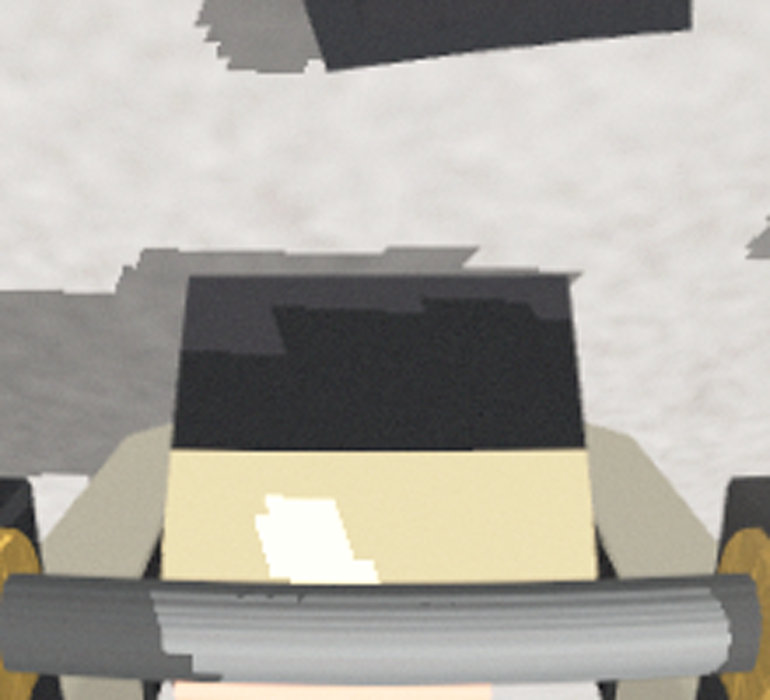

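```bash
python3 -m creep '[[-0.008,0,-0.008,0,255],[-0.018,0,-0.018,0,255],[-0.022,0,-0.022,0,255],[-0.022,0,-0.022,0,255],[-0.014,0,-0.014,0,255],[-0.007,0,-0.007,0,255],[0,0,0,-0.05,255],[0,0,0,-0.1,255],[0,0,0,-0.12,255],[0,0,0,-0.12,255],[0,0,0,-0.12,255],[0,0,0,-0.12,255]]' 45
python3 -m creep '[[0,0,0,-0.12,255],[0,0,0,-0.12,255],[0,0,0,-0.12,255],[0,0,0,-0.12,255],[0,0,0,-0.12,255],[0,0,0,-0.12,255],[0,0,0,-0.12,255],[0,0,0,-0.12,255],[0,0,0,-0.12,255],[0,0,0,-0.12,255],[0,0,0,-0.12,255],[0,0,0,-0.12,255]]' 45
python3 -m creep '[[0,0,0,-0.12,255],[0,0,0,-0.12,255],[0,0,0,-0.12,255],[0,0,0,-0.12,255],[0,0,0,-0.12,255],[0,0,0,-0.12,255],[0,0,0,-0.12,255],[0,0,0,-0.1,255],[0,0,0,-0.06,255],[0,0,0,0,255]]' 45
python3 -c "
from h import *
s,R=hd();print('greal',np.array(s['tool_pos'])-.048*R[:,2]);y=R[:,1];print('twist to level',np.arcsin(y[2]));save(read_camera('wrist'),'w11.png',1.5);save(read_camera('top'),'t11.png')"
```

```text
t: 19.37
tool_pos: [0.5192, 0.1837, 0.1378]
orientation: [1.11, 2.367, -0.943]
force: [0.3, 0.1, -3.1]
opening: 0.0557
t: 20.37
tool_pos: [0.5192, 0.1837, 0.1378]
orientation: [0.767, -2.651, 1.103]
force: [-0.2, -0.3, -3.6]
opening: 0.0557
t: 21.2
tool_pos: [0.5192, 0.1838, 0.1378]
orientation: [1.771, -1.79, 0.773]
force: [0.3, -0.2, -3.8]
opening: 0.0559
t 21.2 q [ 0.674  0.487  1.376 -0.621  1.756 -2.422] p [0.5192 0.1838 0.1378] 
x [-0.027 -0.713  0.7  ] y [-0.999 -0.009 -0.047] z [ 0.039 -0.701 -0.712] F [ 0.25 -0.2  -3.84] M [ 0.854  0.011 -0.004] op 0.0559
head -86.77609949863661 beta 44.580431084201884
g [0.5189 0.1894 0.1435]
greal [0.51731628 0.21739505 0.17201957]
twist to level -0.04695222404581452
```

View pics/w11.png

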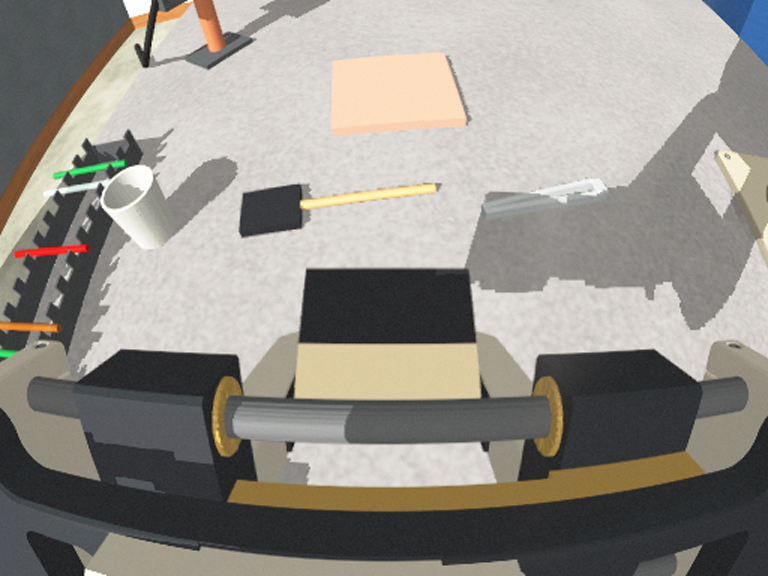

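View pics/t11.png

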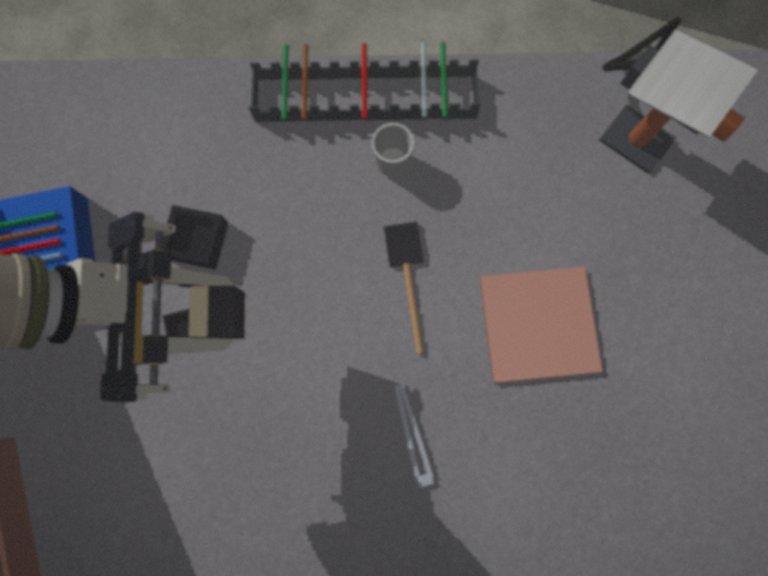

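```bash
python3 -m creep '[[0,0,0,-0.067,255],[-0.0113,0.0003,0.0179,0,255],[-0.0151,0.0003,0.0239,0,255],[-0.0189,0.0003,0.0298,0,255],[-0.0151,0.0003,0.0239,0,255],[-0.0091,0.0003,0.0143,0,255],[-0.006,0.0002,0.0095,0,255],[0,0,0,0,255],[0,0,0,0,255]]' 45
python3 -c "
from h import *
s,R=hd();print('greal',np.array(s['tool_pos'])-.048*R[:,2]);y=R[:,1];print('lev',y[2]);save(read_camera('wrist'),'w12.png',1.5)"
```

```text
t: 22.05
tool_pos: [0.5207, 0.1545, 0.0012]
orientation: [1.819, -1.727, 0.749]
force: [-0.2, 0.7, -2.8]
opening: 0.0559
t 22.05 q [ 0.639  0.624  1.465 -0.627  1.551 -2.378] p [0.5207 0.1545 0.0012] 
x [ 0.035 -0.712  0.701] y [-0.999 -0.054 -0.005] z [ 0.041 -0.7   -0.713] F [-0.24  0.65 -2.84] M [ 0.853 -0.016 -0.014] op 0.0559
head -86.64488726962634 beta 44.53723671742058
g [0.5203 0.1601 0.0069]
greal [0.51869642 0.18811881 0.03539828]
lev -0.0045564061092587815
```

View pics/w12.png

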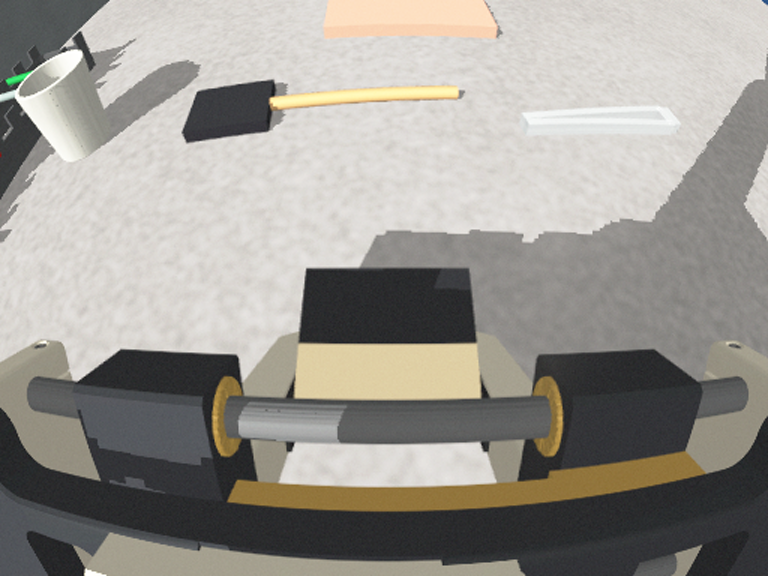

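```bash
python3 -m creep '[[-0.0014,0,0.0014,0,255],[-0.0014,0,0.0014,0,255],[0,0,0,0,255]]' 45; python3 -m creep '[[-0.0007,0,0.0007,0,255],[0,0,0,0,255]]' 45;python3 -m creep '[[-0.0007,0,0.0007,0,255],[0,0,0,0,255]]' 45
```

```text
t: 22.35
tool_pos: [0.521, 0.1549, -0.0024]
orientation: [1.82, -1.727, 0.75]
force: [0.8, 0.4, -1.9]
opening: 0.0556
t: 22.52
tool_pos: [0.521, 0.1549, -0.0025]
orientation: [1.819, -1.727, 0.751]
force: [-1.4, 2.4, 6.1]
opening: 0.0557
t: 22.68
tool_pos: [0.5211, 0.1549, -0.0026]
orientation: [1.818, -1.727, 0.751]
force: [-3.7, 4.0, 13.4]
opening: 0.0558
```

```bash
python3 -m creep '[[0.0007,0,-0.0007,0,255],[0,0,0,0,255]]' 10; python3 -m creep '[[0,0,0,0,200],[0,0,0,0,150],[0,0,0,0,110],[0,0,0,0,80],[0,0,0,0,50],[0,0,0,0,20],[0,0,0,0,0],[0,0,-0.01,0,0],[0,0,-0.03,0,0],[0,0,-0.04,0,0],[0,0,-0.04,0,0]]' 10
python3 -c "
from h import *
s,R=hd();save(read_camera('wrist'),'w13.png',1.5)"
```

```text
t: 22.85
tool_pos: [0.5211, 0.155, -0.0027]
orientation: [1.82, -1.727, 0.751]
force: [-0.3, 3.2, 7.9]
opening: 0.0555
t: 23.77
tool_pos: [0.5143, 0.2385, 0.0819]
orientation: [1.817, -1.724, 0.747]
force: [0.9, 0.9, -0.1]
opening: 0.093
t 23.77 q [ 0.738  0.639  1.275 -0.587  1.75  -2.405] p [0.5143 0.2385 0.0819] 
x [ 0.037 -0.711  0.702] y [-0.999 -0.053 -0.001] z [ 0.038 -0.701 -0.712] F [ 0.9   0.86 -0.06] M [ 0.459 -0.073  0.009] op 0.093
head -86.87285355508138 beta 44.61686311660616
g [0.514  0.2441 0.0876]
```

View pics/w13.png

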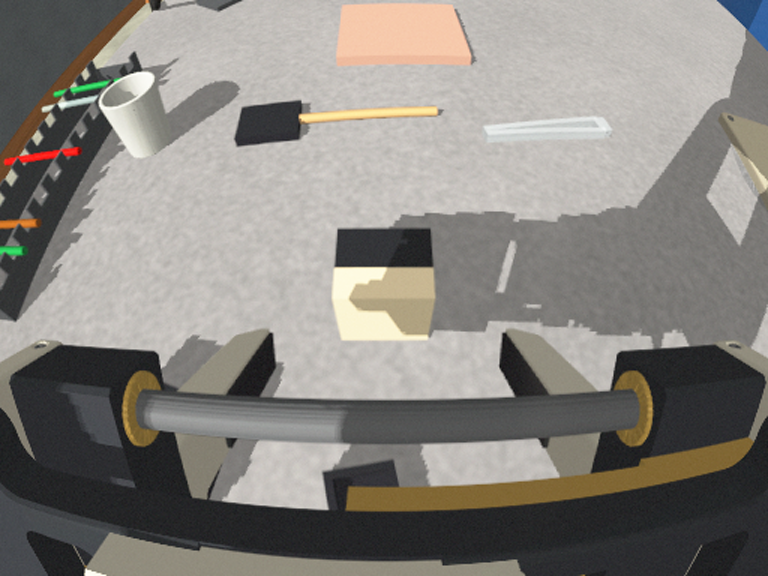

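```bash
cat > sim.py <<'E'
from h import *
from kin import tool,lo,hi
from scipy.optimize import least_squares
def solve(q,x,R):
    r=least_squares(lambda v:np.r_[(tool(v)[0]-x)*5,Ro.from_matrix(tool(v)[1]@R.T).as_rotvec()],np.clip(q,lo+1e-3,hi-1e-3),bounds=(lo,hi)); return r.x,r.cost
def path(q,pts,Rs,n=8,v=True):
    x0,R0=tool(q)
    for x1,R1 in zip(pts,Rs):
        x1=np.array(x1)
        for u in np.linspace(1/n,1,n):
            Rk=R0@Ro.from_rotvec(u*Ro.from_matrix(R0.T@R1).as_rotvec()).as_matrix()
            q,c=solve(q,x0+u*(x1-x0),Rk)
            if c>1e-6: print('  BAD',round(u,2),'%.0e'%c,np.round(q,2))
        print(np.round(x1,3),'%.0e'%c,np.round(q,2)); x0,R0=x1,R1
    return q
E
python3 - <<'E'
from sim import *
for px in [(3,300),(10,380),(25,380)]: print(px,[np.round(at('top',px,z),2).tolist() for z in (0,-.4,-.8)])
s,R=hd(); q=np.array(s['q'])
T=lambda a:R@Ro.from_rotvec([0,0,a]).as_matrix()
for tw in (0,1.57,3.1):
    print('tw',tw); path(q,[[.45,.30,.3],[.25,.55,.35],[.0,.75,.38],[-.02,.7,.38]],[T(tw)]*4)
E
```

```text
(3, 300) [[0.35, 0.55, 0.0], [0.32, 0.81, -0.4], [0.29, 1.07, -0.8]]
(10, 380) [[0.2, 0.52, 0.0], [0.09, 0.76, -0.4], [-0.02, 1.01, -0.8]]
(25, 380) [[0.2, 0.49, 0.0], [0.09, 0.72, -0.4], [-0.02, 0.95, -0.8]]
t 23.82 q [ 0.744  0.635  1.263 -0.586  1.755 -2.406] p [0.5167 0.2457 0.0889] 
x [ 0.034 -0.716  0.697] y [-0.998 -0.057 -0.01 ] z [ 0.047 -0.696 -0.717] F [-0.06  2.18  4.98] M [ 0.327 -0.078 -0.032] op 0.0931
head -86.14864719665874 beta 44.19295690768297
g [0.5163 0.2513 0.0947]
tw 0
[0.45 0.3  0.3 ] 1e-26 [ 0.86  0.47  1.09 -0.6   2.1  -2.5 ]
[0.25 0.55 0.35] 2e-24 [ 1.24  1.08  0.11 -0.56  2.61 -2.35]
  BAD 0.12 1e-03 [ 1.29  1.13  0.02 -0.55  2.64 -2.31]
  BAD 0.25 6e-03 [ 1.33  1.11  0.02 -0.49  2.63 -2.23]
  BAD 0.38 2e-02 [ 1.38  1.1   0.02 -0.43  2.61 -2.14]
  BAD 0.5 3e-02 [ 1.42  1.08  0.02 -0.36  2.58 -2.06]
  BAD 0.62 5e-02 [ 1.45  1.07  0.02 -0.3   2.55 -1.98]
  BAD 0.75 8e-02 [ 1.49  1.05  0.02 -0.24  2.51 -1.9 ]
  BAD 0.88 1e-01 [ 1.51  1.04  0.02 -0.17  2.47 -1.82]
  BAD 1.0 1e-01 [ 1.54  1.02  0.02 -0.11  2.42 -1.75]
[0.   0.75 0.38] 1e-01 [ 1.54  1.02  0.02 
[... 2081 characters left out ...]
.05  0.02 -0.24  2.51  1.2 ]
  BAD 0.88 1e-01 [ 1.51  1.04  0.02 -0.17  2.47  1.28]
  BAD 1.0 1e-01 [ 1.54  1.02  0.02 -0.11  2.42  1.35]
[0.   0.75 0.38] 1e-01 [ 1.54  1.02  0.02 -0.11  2.42  1.35]
  BAD 0.12 1e-01 [ 1.54  1.03  0.02 -0.11  2.44  1.36]
  BAD 0.25 1e-01 [ 1.54  1.03  0.02 -0.11  2.45  1.36]
  BAD 0.38 1e-01 [ 1.54  1.03  0.02 -0.11  2.46  1.37]
  BAD 0.5 1e-01 [ 1.55  1.03  0.02 -0.11  2.48  1.37]
  BAD 0.62 1e-01 [ 1.55  1.03  0.02 -0.1   2.49  1.37]
  BAD 0.75 1e-01 [ 1.55  1.04  0.02 -0.1   2.5   1.38]
  BAD 0.88 9e-02 [ 1.55  1.04  0.02 -0.1   2.52  1.38]
  BAD 1.0 8e-02 [ 1.55  1.04  0.02 -0.1   2.53  1.39]
[-0.02  0.7   0.38] 8e-02 [ 1.55  1.04  0.02 -0.1   2.53  1.39]
```

```bash
python3 -m creep '[[0,0,-0.02,0.06,0],[0,0,-0.02,0.122,0],[0,0,-0.02,0.122,0],[0,0,-0.02,0.122,0],[0,0,-0.02,0.122,0],[0,0,-0.02,0.122,0],[0,0,-0.02,0.122,0],[0,0,-0.02,0.122,0],[0,0,-0.02,0.122,0],[0,0,-0.01,0.122,0],[0,0,0,0.122,0],[0,0,0,0.122,0]]'
python3 -m creep '[[0,0,0,0.122,0],[0,0,0,0.122,0],[0,0,0,0.122,0],[0,0,0,0.122,0],[0,0,0,0.122,0],[0,0,0,0.122,0],[0,0,0,0.122,0],[0,0,0,0.122,0],[0,0,0,0.122,0],[0,0,0,0.122,0],[0,0,0,0.122,0],[0,0,0,0.122,0]]'
python3 - <<'E'
from sim import *
s,R=hd(); q=np.array(s['q'])
y=np.cross([0,0,1],R[:,2]);y/=np.linalg.norm(y); print('level twist',np.arctan2(np.dot(y,-R[:,0]),np.dot(y,R[:,1])))
path(q,[[.30,.52,.34]],[R])
print(to_tool(np.array([.30,.52,.34])-s['tool_pos'],R))
E
```

```text
t: 24.82
tool_pos: [0.5075, 0.3725, 0.2174]
orientation: [0.31, -2.858, 1.174]
force: [-0.1, 0.2, -0.7]
opening: 0.093
t: 25.82
tool_pos: [0.5073, 0.3716, 0.2167]
orientation: [1.481, 2.057, -0.806]
force: [0.2, -0.1, -0.3]
opening: 0.0929
t 25.82 q [ 0.865  0.799  0.787 -0.592  2.089  0.385] p [0.5073 0.3716 0.2167] 
x [-0.301  0.672 -0.677] y [ 0.953  0.242 -0.184] z [ 0.041 -0.7   -0.713] F [ 0.18 -0.13 -0.26] M [ 0.352 -0.11  -0.016] op 0.0929
head -86.68512048254463 beta 44.537983643752234
g [0.507  0.3772 0.2224]
level twist 0.26492614872360726
[0.3  0.52 0.34] 1e-26 [ 1.17  0.97  0.31 -0.55  2.51  0.51]
[ 0.0787 -0.1842 -0.2002]
```

```bash
python3 -m creep '[[0.0098,-0.023,-0.025,0,0],[0.0098,-0.023,-0.025,0,0],[0.0098,-0.023,-0.025,0,0],[0.0098,-0.023,-0.025,0,0],[0.0098,-0.023,-0.025,0,0],[0.0098,-0.023,-0.025,0,0],[0.0098,-0.023,-0.025,0,0],[0.0098,-0.023,-0.025,0,0]]'
python3 - <<'E'
from sim import *
s,R=hd(); q=np.array(s['q'])
path(q,[[.12,.55,.34]],[R]);path(q,[[.0,.55,.34]],[R])
print(to_tool(np.array([.0,.55,.34])-s['tool_pos'],R))
save(read_camera('wrist'),'w14.png')
E
```

```text
t: 26.48
tool_pos: [0.2987, 0.5192, 0.342]
orientation: [1.475, 2.062, -0.808]
force: [0.8, 1.5, -0.9]
opening: 0.0931
t 26.48 q [ 1.172  0.955  0.325 -0.551  2.51   0.503] p [0.2987 0.5192 0.342 ] 
x [-0.307  0.67  -0.675] y [ 0.951  0.246 -0.188] z [ 0.041 -0.7   -0.713] F [ 0.84  1.46 -0.86] M [ 0.318 -0.091  0.02 ] op 0.0931
head -86.67701607679072 beta 44.51095898984396
g [0.2983 0.5248 0.3477]
[0.12 0.55 0.34] 8e-26 [ 1.39  0.9   0.42 -0.31  2.56  0.86]
[0.   0.55 0.34] 2e-22 [ 1.53  0.86  0.47 -0.13  2.58  1.12]
[ 0.1136 -0.276  -0.0323]
```

View pics/w14.png

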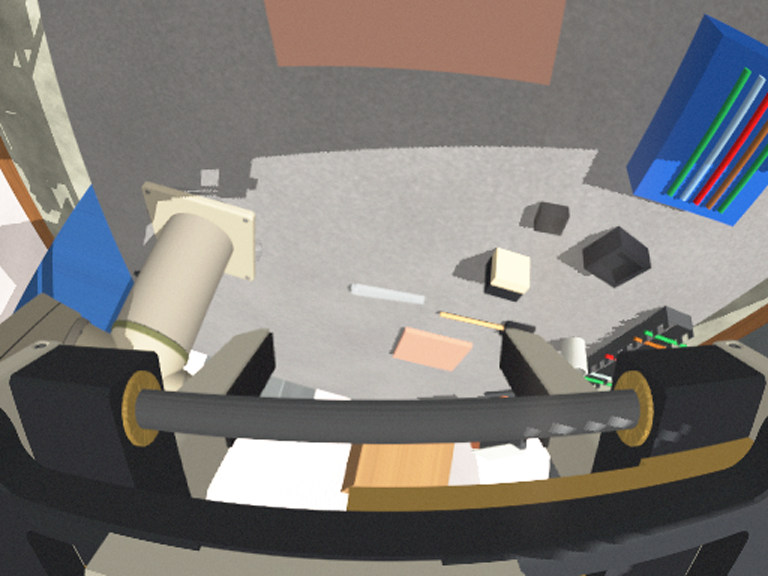

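```bash
python3 -m creep '[[0.0142,-0.0345,-0.004,0,0],[0.0142,-0.0345,-0.004,0,0],[0.0142,-0.0345,-0.004,0,0],[0.0142,-0.0345,-0.004,0,0],[0.0142,-0.0345,-0.004,0,0],[0.0142,-0.0345,-0.004,0,0],[0.0142,-0.0345,-0.004,0,0],[0.0142,-0.0345,-0.004,0,0]]'
python3 - <<'E'
from sim import *
s,R=hd(); print(to_tool(np.array([.0,1,0]),R))
E
```

```text
t: 27.2
tool_pos: [-0.0, 0.5491, 0.3388]
orientation: [1.475, 2.062, -0.808]
force: [0.7, 0.8, -0.3]
opening: 0.093
t 27.2 q [ 1.529  0.854  0.485 -0.13   2.573  1.119] p [-0.      0.5491  0.3388] 
x [-0.307  0.67  -0.676] y [ 0.951  0.246 -0.188] z [ 0.041 -0.7   -0.713] F [ 0.65  0.78 -0.34] M [ 0.378 -0.055 -0.013] op 0.093
head -86.67131762943806 beta 44.54457322208986
g [-4.000e-04  5.547e-01  3.445e-01]
[ 0.6701  0.2462 -0.7003]
```

```bash
python3 -m creep '[[0.0285,0.005,-0.0285,0,0],[0.0285,0.005,-0.0285,0,0],[0.0285,0.005,-0.0285,0,0],[0.0285,0.005,-0.0285,0,0],[0.0285,0.005,-0.0285,0,0],[0.0285,0.005,-0.0285,0,0],[0.0285,0.005,-0.0285,0,0],[0.0285,0.005,-0.0285,0,0],[0.0285,0.005,-0.0285,0,0],[0.0285,0.005,-0.0285,0,0]]'
python3 - <<'E'
from sim import *
s,R=hd(); print(to_tool(np.array([-.1,.995,0])*.0405,R))
E
```

```text
t: 28.03
tool_pos: [-0.0381, 0.5916, 0.3252]
orientation: [1.489, 2.063, -0.827]
force: [0.5, -0.5, 0.9]
opening: 0.0931
t 28.03 q [ 1.566  1.165  0.022 -0.062  2.731  1.198] p [-0.0381  0.5916  0.3252] 
x [-0.307  0.673 -0.673] y [ 0.951  0.233 -0.201] z [ 0.021 -0.702 -0.712] F [ 0.54 -0.52  0.92] M [ 0.371 -0.085  0.018] op 0.0931
head -88.27760430226269 beta 44.58633249281555
g [-0.0383  0.5972  0.3309]
[ 0.0284  0.0055 -0.0284]
```

```bash
python3 -m creep '[[0.018,0.006,0.03,0,0],[0.025,0.007,0.025,0,0],[0.025,0.007,0.025,0,0],[0.025,0.007,0.025,0,0],[0.0285,0.005,-0.0285,0,0],[0.0285,0.005,-0.0285,0,0],[0.0285,0.005,-0.0285,0,0],[0.0285,0.005,-0.0285,0,0]]'
python3 - <<'E'
from sim import *
s,R=hd(); print(to_tool(np.array([-.1,.995,0])*.0405,R))
E
```

```text
t: 28.7
tool_pos: [-0.0481, 0.5899, 0.2607]
orientation: [1.443, 1.989, -0.926]
force: [0.2, -0.3, 1.4]
opening: 0.0933
t 28.7 q [ 1.573  1.272  0.022 -0.025  2.727  1.239] p [-0.0481  0.5899  0.2607] 
x [-0.305  0.605 -0.736] y [ 0.952  0.203 -0.228] z [ 0.011 -0.77  -0.638] F [ 0.18 -0.28  1.41] M [ 0.343 -0.088 -0.031] op 0.0933
head -89.15288722511266 beta 50.3817312565075
g [-0.0482  0.5961  0.2658]
[ 0.0256  0.0043 -0.0311]
```

```bash
python3 -m creep '[[0,0,0.035,0,0],[0.007,0.002,0.033,0,0],[0.013,0.003,0.033,0,0],[0.013,0.004,0.03,0,0],[0,0,0,0,0]]'
python3 - <<'E'
from sim import *
s,R=hd(); print(to_tool(np.array([-.05,.998,0])*.0405,R))
E
```

```text
t: 29.12
tool_pos: [-0.0484, 0.5371, 0.1771]
orientation: [1.433, 1.976, -0.94]
force: [-0.7, -0.9, -4.0]
opening: 0.0929
t 29.12 q [ 1.573  0.973  0.66  -0.015  2.405  1.251] p [-0.0484  0.5371  0.1771] 
x [-0.305  0.591 -0.746] y [ 0.952  0.2   -0.232] z [ 0.012 -0.781 -0.624] F [-0.73 -0.87 -3.97] M [ 0.454 -0.101 -0.037] op 0.0929
head -89.12368535008306 beta 51.395814090277995
g [-0.0485  0.5434  0.1821]
[ 0.0245  0.0061 -0.0316]
```

```bash
python3 -m creep '[[0.0245,0.006,-0.0316,0,0],[0.0245,0.006,-0.0316,0,0],[0.0245,0.006,-0.0316,0,0],[0.0245,0.006,-0.0316,0,0],[0.0245,0.006,-0.0316,0,0]]'
python3 - <<'E'
from sim import *
s,R=hd(); print(to_tool(np.array([-.05,.998,0])*.0405,R))
E
```

```text
t: 29.53
tool_pos: [-0.0502, 0.5843, 0.2245]
orientation: [1.412, 1.94, -0.987]
force: [-0.2, 0.8, -3.1]
opening: 0.0931
t 29.53 q [ 1.572  1.332  0.028 -0.011  2.728  1.252] p [-0.0502  0.5843  0.2245] 
x [-0.305  0.556 -0.773] y [ 0.952  0.183 -0.244] z [ 0.005 -0.811 -0.586] F [-0.16  0.79 -3.09] M [ 0.429 -0.115 -0.027] op 0.0931
head -89.62147985681558 beta 54.15884884653776
g [-0.0503  0.5908  0.2292]
[ 0.0231  0.0055 -0.0328]
```

```bash
cat > psim.py <<'E'
from sim import *
def row(q,d_world,w):
    x,R=tool(q); x1=x+np.array(d_world)
    r=least_squares(lambda v:np.r_[(tool(v)[0]-x1),w*Ro.from_matrix(tool(v)[1]@R.T).as_rotvec()],np.clip(q,lo+1e-4,hi-1e-4),bounds=(lo,hi)); return r.x
def run(q,d,w,n):
    for i in range(n): q=row(q,d,w)
    x,R=tool(q); z=R[:,2]; return q,x,np.degrees(np.arccos(-z[2])),z
E
python3 - <<'E'
from psim import *
# calibrate: case at t=1.93 -> 2.6 (8 rows of tool y .041)
q0=np.array([-1.258,1.019,.023,.009,1.972,-.059])
for w in (.05,.1,.2,.4,.8):
    q=q0.copy()
    for i in range(8):
        x,R=tool(q); q=row(q,R@[0,.041,0],w)
    x,R=tool(q); print(w,np.round(q,3),np.round(x,3),np.degrees(np.arccos(-R[2,2])))
print('observed 1.074 .024 .022 1.684 ; .3627 -.9207 .3126; 20.7')
E
```

```text
0.05 [-1.257  1.039  0.02   0.054  1.159 -0.059] [ 0.424 -1.076  0.48 ] 53.03086648042941
0.1 [-1.257  1.037  0.02   0.051  1.197 -0.058] [ 0.42  -1.067  0.469] 50.91700846993248
0.2 [-1.257  1.036  0.02   0.045  1.314 -0.056] [ 0.408 -1.037  0.436] 44.28056872000588
0.4 [-1.257  1.051  0.02   0.031  1.541 -0.054] [ 0.382 -0.97   0.364] 30.41947232394641
0.8 [-1.256  1.087  0.02   0.018  1.749 -0.055] [ 0.354 -0.898  0.294] 16.393175794573946
observed 1.074 .024 .022 1.684 ; .3627 -.9207 .3126; 20.7
```

Run:
```python
from psim import *
s,R=hd(); q0=np.array(s['q'])
for d in [(0,1,0),(0,1,.3),(0,1,-.3),(0,.8,-.6),(0,.5,-.9),(0,.8,.6),(0,.5,.9),(0,0,1),(0,-.5,.9)]:
    d=np.array(d)/np.linalg.norm(d)*.041
    for n in (6,20):
        q,x,b,z=run(q0,d,.63,n); print(np.round(d/.041,1),n,np.round(q,2),np.round(x,2),round(b,1),round(z[1],2))
```

```text
t 29.53 q [ 1.572  1.332  0.028 -0.011  2.728  1.252] p [-0.0502  0.5843  0.2245] 
x [-0.305  0.556 -0.773] y [ 0.952  0.183 -0.244] z [ 0.005 -0.811 -0.586] F [-0.16  0.79 -3.09] M [ 0.429 -0.115 -0.027] op 0.0931
head -89.62147985681558 beta 54.15884884653776
g [-0.0503  0.5908  0.2292]
[0. 1. 0.] 6 [ 1.56  1.33  0.02 -0.01  2.62  1.24] [-0.04  0.61  0.19] 47.6 -0.74
[0. 1. 0.] 20 [1.53 1.33 0.02 0.01 2.3  1.24] [-0.03  0.72  0.12] 28.8 -0.48
[0.  1.  0.3] 6 [ 1.56  1.27  0.02 -0.01  2.69  1.24] [-0.04  0.6   0.25] 48.0 -0.74
[0.  1.  0.3] 20 [1.53 1.16 0.02 0.01 2.51 1.24] [-0.03  0.66  0.28] 31.3 -0.52
[ 0.   1.  -0.3] 6 [ 1.56  1.4   0.02 -0.01  2.56  1.24] [-0.04  0.62  0.13] 47.8 -0.74
[ 0.   1.  -0.3] 20 [1.54 1.5  0.02 0.01 2.11 1.24] [-0.03  0.73 -0.05] 28.3 -0.47
[ 0.   0.8 -0.6] 6 [ 1.56  1.48  0.02 -0.01  2.5   1.25] [-0.04  0.62  0.07] 48.7 -0.75
[ 0.   0.8 -0.6] 20 [1.54 1.71 0.02 0.   1.93 1.24] [-0.03  0.7  -0.23] 30.1 -0.5
[ 0.   0.5 -0.9] 6 [ 1.56  1.55  0.02 -0.01  2.46  1.25] [-0.04  0.61  0.01] 50.8 -0.78
[ 0.   0.5 -0.9] 20 [ 1.54  1.94  0.02 -0.    1.8   1.24] [-0.03  0.6  -0.41] 35.3 -0.58
[0.  0.8 0.6] 6 [ 1.56  1.18  0.05 -0.02  2.73  1.24] [-0.04  0.59  0.31] 47.3 -0.73
[0.  0.8 0.6] 20 [1.53 0.98 0.02 0.   2.71 1.23] [-0.03  0.59  0.43] 32.4 -0.53
[0.  0.5 0.9] 6 [ 1.56  0.99  0.26 -0.02  2.73  1.24] [-0.04  0.55  0.37] 48.0 -0.74
[0.  0.5 0.9] 20 [ 1.53  0.66  0.27 -0.03  2.73  1.2 ] [-0.03  0.51  0.54] 29.9 -0.5
[0. 0. 1.] 6 [ 1.56  0.79  0.5  -0.02  2.73  1.24] [-0.04  0.5   0.41] 50.1 -0.77
[0. 0. 1.] 20 [ 1.53  0.17  0.8  -0.07  2.73  1.16] [-0.03  0.34  0.6 ] 32.5 -0.54
[ 0.  -0.5  0.9] 6 [ 1.57  0.67  0.68 -0.01  2.73  1.25] [-0.05  0.46  0.43] 53.6 -0.8
[ 0.  -0.5  0.9] 20 [ 1.55 -0.27  1.37 -0.08  2.73  1.17] [-0.03  0.17  0.56] 39.8 -0.64
```

```bash
python3 -m creep '[[0.0178,0.006,-0.0365,0,0],[0.0178,0.006,-0.0365,0,0],[0.0178,0.006,-0.0365,0,0],[0.0178,0.006,-0.0365,0,0],[0.0178,0.006,-0.0365,0,0],[0.0178,0.006,-0.0365,0,0],[0.0178,0.006,-0.0365,0,0],[0.0178,0.006,-0.0365,0,0]]'
python3 - <<'E'
from sim import *
s,R=hd(); print(to_tool(np.array([0,.99,.1])*.041,R))
E
```

```text
t: 30.2
tool_pos: [-0.0347, 0.5905, 0.2715]
orientation: [1.466, 1.997, -0.937]
force: [0.6, -0.7, 0.2]
opening: 0.0933
t 30.2 q [ 1.547  1.256  0.022 -0.016  2.732  1.231] p [-0.0347  0.5905  0.2715] 
x [-0.305  0.618 -0.725] y [ 0.952  0.188 -0.24 ] z [-0.011 -0.763 -0.646] F [ 0.63 -0.68  0.17] M [ 0.403 -0.136 -0.035] op 0.0933
head -90.86084808738126 beta 49.78049148502405
g [-0.0346  0.5966  0.2767]
[ 0.0221  0.0067 -0.0336]
```

Run:
```python
from psim import *
s=read_state(); q0=np.array(s['q'])
for d in [(-.05,1,0),(-.05,1,-.2),(-.05,1,-.4),(-.05,1,.2)]:
    d=np.array(d)/np.linalg.norm(d)*.041
    for n in (12,24,36,60):
        q,x,b,z=run(q0,d,.63,n); print(np.round(d/.041,1),n,np.round(q,2),np.round(x,2),round(b,1),np.round(z,2))
```

```text
[-0.  1.  0.] 12 [1.55 1.28 0.02 0.03 2.46 1.28] [-0.04  0.67  0.18] 35.7 [-0.03 -0.58 -0.81]
[-0.  1.  0.] 24 [1.55 1.3  0.02 0.06 2.13 1.29] [-0.06  0.78  0.11] 18.2 [-0.06 -0.31 -0.95]
[-0.  1.  0.] 36 [1.55 1.35 0.02 0.08 1.74 1.3 ] [-0.07  0.93  0.05] 4.9 [-0.08  0.03 -1.  ]
[-0.  1.  0.] 60 [1.57 1.5  0.02 0.12 0.91 1.29] [-0.08  1.19  0.  ] 41.1 [-0.09  0.65 -0.75]
[-0.   1.  -0.2] 12 [1.55 1.36 0.02 0.03 2.38 1.27] [-0.05  0.68  0.11] 35.7 [-0.03 -0.58 -0.81]
[-0.   1.  -0.2] 24 [1.55 1.44 0.02 0.05 1.99 1.28] [-0.06  0.8  -0.02] 17.8 [-0.05 -0.3  -0.95]
[-0.   1.  -0.2] 36 [1.56 1.53 0.02 0.07 1.56 1.29] [-0.07  0.94 -0.12] 4.6 [-0.07  0.04 -1.  ]
[-0.   1.  -0.2] 60 [1.57 1.72 0.02 0.12 0.72 1.26] [-0.08  1.15 -0.2 ] 39.4 [-0.08  0.63 -0.77]
[-0.   0.9 -0.4] 12 [1.55 1.44 0.02 0.03 2.32 1.27] [-0.04  0.68  0.04] 36.2 [-0.03 -0.59 -0.81]
[-0.   0.9 -0.4] 24 [1.55 1.57 0.02 0.05 1.87 1.28] [-0.05  0.79 -0.13] 18.3 [-0.05 -0.31 -0.95]
[-0.   0.9 -0.4] 36 [1.56 1.69 0.02 0.06 1.4  1.27] [-0.06  0.92 -0.27] 3.9 [-0.06  0.03 -1.  ]
[-0.   0.9 -0.4] 60 [1.56 1.91 0.02 0.13 0.59 1.23] [-0.07  1.08 -0.38] 36.1 [-0.07  0.59 -0.81]
[-0.   1.   0.2] 12 [1.55 1.2  0.02 0.04 2.55 1.28] [-0.04  0.65  0.25] 36.1 [-0.03 -0.59 -0.81]
[-0.   1.   0.2] 24 [1.55 1.17 0.02 0.07 2.29 1.31] [-0.06  0.74  0.23] 19.6 [-0.06 -0.33 -0.94]
[-0.   1.   0.2] 36 [1.55 1.17 0.02 0.1  1.96 1.32] [-0.07  0.88  0.21] 5.1 [-0.09 -0.   -1.  ]
[-0.   1.   0.2] 60 [1.56 1.27 0.02 0.13 1.15 1.32] [-0.09  1.16  0.21] 40.4 [-0.11  0.64 -0.76]
```

```bash
python3 -m creep '[[0.0225,0.0065,-0.0335,0,0],[0.023,0.007,-0.033,0,0],[0.0235,0.007,-0.033,0,0],[0.024,0.007,-0.0325,0,0],[0.0245,0.007,-0.032,0,0],[0.025,0.0075,-0.0315,0,0],[0.0255,0.0075,-0.031,0,0],[0.026,0.008,-0.031,0,0],[0.0265,0.008,-0.03,0,0],[0.027,0.008,-0.0295,0,0]]'
python3 - <<'E'
from sim import *
s,R=hd(); print(to_tool(np.array([0,.99,.15])*.041,R))
E
```

```text
t: 31.03
tool_pos: [-0.0257, 0.592, 0.2793]
orientation: [1.491, 2.009, -0.944]
force: [0.0, -0.3, 0.0]
opening: 0.0929
t 31.03 q [1.527 1.242 0.022 0.003 2.731 1.235] p [-0.0257  0.592   0.2793] 
x [-0.304  0.634 -0.711] y [ 0.952  0.176 -0.251] z [-0.034 -0.753 -0.657] F [ 0.02 -0.34  0.  ] M [ 0.341 -0.132 -0.032] op 0.0929
head -92.60868062765499 beta 48.934880674514865
g [-0.0255  0.5981  0.2846]
[ 0.0214  0.0056 -0.0346]
```

```bash
python3 -m creep '[[0,0,0.03,0,0],[0.01,0.004,0.0323,0,0],[0.013,0.0056,0.0323,0,0],[0.013,0.0056,0.0323,0,0],[0.013,0.0056,0.0323,0,0],[0.013,0.0056,0.0323,0,0],[0.013,0.0136,-0.014,0,0],[0.013,0.0036,-0.02,0,0],[0.013,0.0036,-0.02,0,0],[0.013,0.0036,-0.02,0,0]]'
python3 - <<'E'
from sim import *
s,R=hd(); print(to_tool(np.array([0,1,0])*.041,R))
E
```

```text
t: 31.87
tool_pos: [-0.015, 0.6032, 0.1346]
orientation: [1.493, 2.011, -0.941]
force: [-0.2, 2.1, 0.2]
opening: 0.0931
t 31.87 q [ 1.516  1.248  0.272 -0.011  2.472  1.216] p [-0.015   0.6032  0.1346] 
x [-0.304  0.636 -0.709] y [ 0.952  0.176 -0.25 ] z [-0.034 -0.751 -0.659] F [-0.24  2.06  0.17] M [ 0.401 -0.161 -0.024] op 0.0931
head -92.62464866 beta 48.754229440350116
g [-0.0147  0.6092  0.1399]
[ 0.0261  0.0072 -0.0308]
```

```bash
python3 -m creep '[[0.027,0.0075,-0.03,0,0],[0.027,0.0075,-0.03,0,0],[0.027,0.0075,-0.03,0,0],[0.028,0.0078,-0.029,0,0],[0.0285,0.008,-0.0285,0,0],[0.029,0.008,-0.028,0,0]]'
python3 - <<'E'
from sim import *
s,R=hd(); print(to_tool(np.array([0,1,0])*.041,R))
E
```

```text
t: 32.37
tool_pos: [-0.017, 0.5837, 0.2099]
orientation: [1.438, 1.922, -1.062]
force: [-0.6, -0.4, 0.0]
opening: 0.0929
t 32.37 q [1.51  1.361 0.022 0.007 2.731 1.229] p [-0.017   0.5837  0.2099] 
x [-0.309  0.55  -0.776] y [ 0.95   0.133 -0.283] z [-0.053 -0.825 -0.563] F [-0.63 -0.41  0.02] M [ 0.412 -0.157 -0.009] op 0.0929
head -93.65336138422957 beta 55.719521916835475
g [-0.0165  0.5903  0.2144]
[ 0.0225  0.0054 -0.0338]
```

```bash
python3 -m creep '[[-0.018,-0.008,-0.0357,0,0],[-0.018,-0.008,-0.0357,0,0],[-0.018,-0.008,-0.0357,0,0],[-0.018,-0.008,-0.0357,0,0],[-0.018,-0.008,-0.0357,0,0],[-0.018,-0.008,-0.0357,0,0],[-0.018,-0.008,-0.0357,0,0],[-0.018,-0.008,-0.0357,0,0],[-0.018,-0.008,-0.0357,0,0],[-0.018,-0.008,-0.0357,0,0]]'
python3 - <<'E'
from sim import *
s,R=hd(); print(to_tool(np.array([0,.45,.89])*.041,R))
E
```

```text
t: 33.2
tool_pos: [-0.0239, 0.5887, 0.3974]
orientation: [1.62, 2.148, -0.776]
force: [-0.7, 0.7, -0.3]
opening: 0.093
t 33.2 q [1.511 1.042 0.022 0.047 2.731 1.27 ] p [-0.0239  0.5887  0.3974] 
x [-0.292  0.769 -0.568] y [ 0.955  0.201 -0.22 ] z [-0.055 -0.607 -0.793] F [-0.68  0.66 -0.3 ] M [ 0.29  -0.113  0.012] op 0.093
head -95.19163677906761 beta 37.5174829099149
g [-0.0235  0.5936  0.4037]
[-0.0065 -0.0043 -0.0401]
```

```bash
python3 -m creep '[[-0.005,-0.004,-0.04,0,0],[-0.005,-0.004,-0.04,0,0],[-0.004,-0.004,-0.04,0,0],[-0.003,-0.004,-0.04,0,0],[-0.002,-0.003,-0.04,0,0],[-0.001,-0.003,-0.04,0,0],[0,-0.003,-0.04,0,0],[0.001,-0.002,-0.04,0,0],[0.002,-0.002,-0.04,0,0],[0.003,-0.002,-0.04,0,0],[0.004,-0.001,-0.04,0,0],[0.005,-0.001,-0.04,0,0]]'
python3 - <<'E'
from sim import *
s,R=hd(); print(to_tool(np.array([0,.45,.89])*.041,R))
E
```

```text
t: 34.2
tool_pos: [-0.0282, 0.5473, 0.5508]
orientation: [1.779, 2.324, -0.523]
force: [0.2, 0.2, 0.1]
opening: 0.0932
t 34.2 q [1.493 0.774 0.022 0.122 2.731 1.33 ] p [-0.0282  0.5473  0.5508] 
x [-0.275  0.899 -0.34 ] y [ 0.958  0.228 -0.173] z [-0.078 -0.373 -0.924] F [0.15 0.16 0.15] M [ 0.158 -0.18  -0.003] op 0.0932
head -101.76167776903897 beta 22.426369690144274
g [-0.0275  0.5503  0.5581]
[ 0.0042 -0.0021 -0.0406]
```

```bash
python3 -m creep '[[0.011,0,-0.0395,0,0],[0.011,0,-0.0395,0,0],[0.011,0,-0.0395,0,0],[0.012,0,-0.039,0,0],[0.012,0,-0.039,0,0],[0.012,0,-0.039,0,0],[0.012,0,-0.039,0,0],[0.012,0,-0.039,0,0]]'
python3 - <<'E'
from psim import *
s,R=hd(); print(to_tool(np.array([0,0,-1])*.041,R),to_tool(np.array([0,1,0])*.041,R))
q=np.array(s['q']); path(q,[[-.03,.6,.45],[-.03,.66,.36],[-.03,.70,.33]],[R]*3)
E
```

```text
t: 34.87
tool_pos: [-0.0282, 0.5173, 0.6126]
orientation: [1.851, 2.398, -0.416]
force: [-0.1, 0.0, -0.5]
opening: 0.093
t 34.87 q [1.47  0.658 0.023 0.18  2.731 1.369] p [-0.0282  0.5173  0.6126] 
x [-0.265  0.936 -0.231] y [ 0.959  0.231 -0.162] z [-0.099 -0.264 -0.959] F [-0.14  0.01 -0.45] M [ 0.107 -0.116 -0.016] op 0.093
head -110.47468779958908 beta 16.378047211422807
g [-0.0274  0.5194  0.6203]
[0.0095 0.0067 0.0393] [ 0.0384  0.0095 -0.0108]
[-0.03  0.6   0.45] 3e-18 [1.48 0.53 0.56 0.1  2.33 1.29]
[-0.03  0.66  0.36] 1e-28 [1.49 0.66 0.55 0.1  2.21 1.28]
[-0.03  0.7   0.33] 1e-25 [1.5  0.82 0.38 0.1  2.22 1.29]
```

```bash
python3 -m creep '[[0.0263,0.0098,0.0248,0,0],[0.0263,0.0098,0.0248,0,0],[0.0263,0.0098,0.0248,0,0],[0.0263,0.0098,0.0248,0,0],[0.0263,0.0098,0.0248,0,0],[0.0263,0.0098,0.0248,0,0],[0.0263,0.0098,0.0248,0,0],[0.0263,0.0098,0.0248,0,0],[0.0263,0.0098,0.0248,0,0],[0.0384,0.009,-0.0108,0,0],[0.0384,0.009,-0.0108,0,0],[0.0384,0.009,-0.0108,0,0]]'
python3 - <<'E'
from psim import *
s,R=hd(); print(to_tool(np.array([0,1,0])*.041,R))
E
```

```text
t: 35.87
tool_pos: [-0.03, 0.749, 0.3057]
orientation: [1.87, 2.415, -0.387]
force: [0.8, 0.6, 1.5]
opening: 0.0928
t 35.87 q [1.496 1.068 0.022 0.114 2.293 1.309] p [-0.03    0.749   0.3057] 
x [-0.261  0.944 -0.202] y [ 0.96   0.231 -0.159] z [-0.103 -0.235 -0.967] F [0.78 0.63 1.51] M [ 0.094 -0.147  0.017] op 0.0928
head -113.68160177332912 beta 14.86763694724026
g [-0.0292  0.7509  0.3134]
[ 0.0387  0.0095 -0.0096]
```

```bash
python3 -m creep '[[0.0385,0.011,-0.0096,0,0],[0.0385,0.011,-0.009,0,0],[0.0388,0.011,-0.008,0,0],[0.039,0.011,-0.007,0,0],[0.0392,0.011,-0.006,0,0],[0.0394,0.011,-0.005,0,0],[0.0395,0.011,-0.004,0,0],[0.0395,0.011,-0.003,0,0],[0.0395,0.011,-0.002,0,0],[0.0395,0.011,-0.001,0,0],[0.0395,0.011,0,0,0],[0.0395,0.011,0.001,0,0]]'
python3 - <<'E'
from psim import *
s,R=hd(); print(to_tool(np.array([0.05,1,0])*.041,R))
E
```

```text
t: 36.87
tool_pos: [-0.0204, 0.9223, 0.1952]
orientation: [-1.854, -2.35, -0.013]
force: [-0.5, 0.0, -1.1]
opening: 0.093
t 36.87 q [1.485 1.185 0.024 0.123 1.842 1.289] p [-0.0204  0.9223  0.1952] 
x [-0.226  0.967  0.122] y [ 0.968  0.237 -0.085] z [-0.111  0.099 -0.989] F [-0.48  0.01 -1.12] M [-0.067 -0.191 -0.003] op 0.093
head 138.28088403926552 beta 8.5208884021103
g [-0.0195  0.9215  0.2031]
[0.0392 0.0117 0.0038]
```

```bash
python3 -m creep '[[0.038,0.0136,-0.0025,0,0],[0.038,0.0136,-0.0015,0,0],[0.038,0.0136,-0.0005,0,0],[0.038,0.0136,0.0005,0,0],[0.038,0.0136,0.0015,0,0],[0.038,0.0136,0.0025,0,0],[0.038,0.0136,0.0035,0,0],[0.038,0.0136,0.0045,0,0],[0.038,0.0136,0.0055,0,0],[0.038,0.0136,0.0065,0,0],[0.037,0.0136,0.0075,0,0],[0.037,0.0136,0.0085,0,0]]'
python3 - <<'E'
from psim import *
s,R=hd(); print(to_tool(np.array([0.12,1,0.1])*.041,R))
E
```

```text
t: 37.87
tool_pos: [0.023, 1.0707, 0.1853]
orientation: [-1.728, -2.144, -0.408]
force: [-0.4, 0.2, -0.3]
opening: 0.0928
t 37.87 q [1.446 1.239 0.024 0.149 1.441 1.245] p [0.023  1.0707 0.1853] 
x [-0.19   0.875  0.445] y [0.977 0.212 0.001] z [-0.093  0.436 -0.895] F [-0.4   0.19 -0.31] M [-0.203 -0.109  0.016] op 0.0928
head 102.10333803730205 beta 26.45342792781551
g [0.0237 1.0672 0.1924]
[0.0368 0.0135 0.0137]
```

```bash
python3 -m creep '[[0.034,0.0158,0.0128,0,0],[0.034,0.0158,0.0135,0,0],[0.034,0.0158,0.0145,0,0],[0.0335,0.0158,0.0155,0,0],[0.033,0.0158,0.0165,0,0],[0.0325,0.0158,0.0175,0,0],[0.032,0.0158,0.0185,0,0],[0.0315,0.0158,0.0195,0,0],[0.031,0.0158,0.02,0,0],[0.031,0.0158,0.0205,0,0]]'
python3 - <<'E'
from psim import *
s,R=hd(); print(to_tool(np.array([0.2,1,0.1])*.04,R))
E
```

```text
t: 38.7
tool_pos: [0.0796, 1.1752, 0.1736]
orientation: [-1.617, -1.963, -0.695]
force: [0.2, -0.2, -0.4]
opening: 0.093
t 38.7 q [1.401 1.319 0.024 0.191 1.092 1.183] p [0.0796 1.1752 0.1736] 
x [-0.17   0.729  0.664] y [0.984 0.165 0.071] z [-0.058  0.665 -0.745] F [ 0.17 -0.24 -0.36] M [-0.348 -0.157  0.047] op 0.093
head 94.95660829062768 beta 41.86231827752365
g [0.0801 1.1699 0.1795]
[0.0304 0.0147 0.0232]
```

Nearly there; two more rows.

```bash
python3 -m creep '[[0.03,0.0155,0.023,0,0],[0.03,0.0155,0.0235,0,0]]'
python3 - <<'E'
from psim import *
s,R=hd(); q=np.array(s['q'])
y=-np.cross([0,0,1],R[:,2]);y/=np.linalg.norm(y); th=np.arctan2(np.dot(y,-R[:,0]),np.dot(y,R[:,1]));print('level twist',th)
R2=R@Ro.from_rotvec([0,0,th]).as_matrix(); R3=R2@Ro.from_rotvec([0,0,np.pi]).as_matrix()
z=R[:,2]
pts=[[.35,.75,.30],[.50,.35,.30],[.52,-.05,.25],np.array([.518,.187,.03])-.08*z,np.array([.518,.187,.028])+.048*z]
q=path(q,pts,[R2]*5)
p2=[np.array([.518,.187,.17])+.048*z,np.array([.518,-.1,.2])+.048*z,np.array([.518,-.19,.2])+.048*z]
q=path(q,p2,[R2]*3); q=path(q,[p2[-1]],[R2@Ro.from_rotvec([0,0,1.6]).as_matrix()]); q=path(q,[p2[-1]],[R3]);q=path(q,[np.array([.518,-.19,.04])+.048*z],[R3])
print(to_tool(np.array(pts[0])-s['tool_pos'],R),[to_tool(np.array(pts[i+1])-np.array(pts[i]),R2) for i in range(4)])
E
```

```text
t: 38.87
tool_pos: [0.0902, 1.1927, 0.1738]
orientation: [-1.594, -1.926, -0.749]
force: [-0.5, 0.8, -0.1]
opening: 0.0927
t 38.87 q [1.394 1.335 0.024 0.202 1.024 1.17 ] p [0.0902 1.1927 0.1738] 
x [-0.167  0.694  0.701] y [0.985 0.152 0.084] z [-0.048  0.704 -0.708] F [-0.5  0.8 -0.1] M [-0.35  -0.153  0.012] op 0.0927
head 93.91402595635009 beta 44.89137315727825
g [0.0906 1.1871 0.1795]
level twist 0.11973391352167248
[0.35 0.75 0.3 ] 3e-22 [0.81 0.12 1.52 0.66 1.02 0.53]
[0.5  0.35 0.3 ] 3e-26 [ 0.03 -0.07  1.71  0.78  1.55 -0.08]
[ 0.52 -0.05  0.25] 2e-24 [-0.64  0.26  1.45  0.61  1.93 -0.63]
[0.522 0.131 0.087] 8e-31 [-0.37  0.26  1.78  0.69  1.52 -0.62]
[ 0.516  0.221 -0.006] 2e-22 [-0.21  0.37  1.85  0.78  1.3  -0.65]
[0.516 0.221 0.136] 2e-18 [-0.21  0.12  1.83  0.75  1.49 -0.46]
[ 0.516 -0.066  0.166] 6e-26 [-0.66  0.34  1.51  0.58  1.83 -0.74]
[ 0.516 -0.156  0.166] 1e-19 [-0.76  0.48  1.33  0.53  1.91 -0.8 ]
[ 0.516 -0.156  0.166] 5e-30 [-0.76  0.48  1.33  0.53  1.91  0.8 ]
[ 0.516 -0.156  0.166] 6e-28 [-0.76  0.48  1.33  0.53  1.91  2.34]
[ 0.516 -0.156  0.006] 5e-18 [-0.76  0.68  1.37  0.5   1.7   2.22]
[-0.2621  0.1991 -0.4136] [array([-0.29  ,  0.1223, -0.2889]), array([-0.319 , -0.0074, -0.2472]), array([0.0123, 0.0142, 0.2428]), array([-0.0014, -0.    ,  0.1294])]
```

```bash
python3 -m creep '[[-0.0187,0.0142,-0.0296,0,0],[-0.0187,0.0142,-0.0296,0,0],[-0.0187,0.0142,-0.0296,0,0],[-0.0187,0.0142,-0.0296,0,0],[-0.0187,0.0142,-0.0296,0,0],[-0.0187,0.0142,-0.0296,0,0],[-0.0187,0.0142,-0.0296,0,0],[-0.0187,0.0142,-0.0296,0,0],[-0.0187,0.0142,-0.0296,0,0],[-0.0187,0.0142,-0.0296,0,0],[-0.0187,0.0142,-0.0296,0,0],[-0.0187,0.0142,-0.0296,0,0]]'
python3 -m creep '[[-0.0187,0.0142,-0.0296,0,0],[-0.0187,0.0142,-0.0296,0,0],[-0.001,0,0,0.12,0]]'
python3 - <<'E'
from psim import *
s,R=hd(); print(to_tool(np.array([.5,.35,.3])-s['tool_pos'],R))
E
```

```text
t: 39.87
tool_pos: [0.2917, 0.8575, 0.2747]
orientation: [-1.591, -1.928, -0.747]
force: [0.5, 0.7, -0.5]
opening: 0.093
t: 40.12
tool_pos: [0.3339, 0.7919, 0.2955]
orientation: [-1.689, -1.816, -0.707]
force: [-0.4, 0.3, 1.2]
opening: 0.093
t 40.12 q [0.88  0.181 1.458 0.626 0.973 0.589] p [0.3339 0.7919 0.2955] 
x [-0.054  0.705  0.707] y [0.998 0.07  0.007] z [-0.044  0.706 -0.707] F [-0.37  0.26  1.17] M [-0.314 -0.123 -0.029] op 0.093
head 93.60197622432905 beta 45.012126021109545
g [0.3342 0.7863 0.3011]
[-0.3173  0.135  -0.3225]
```

```bash
python3 -m creep '[[-0.0289,0.0058,-0.0259,0,0],[-0.0289,0.0058,-0.0259,0,0],[-0.0289,0.0058,-0.0259,0,0],[-0.0289,0.0058,-0.0259,0,0],[-0.0289,0.0058,-0.0259,0,0],[-0.0289,0.0058,-0.0259,0,0],[-0.0289,0.0058,-0.0259,0,0],[-0.0289,0.0058,-0.0259,0,0],[-0.0289,0.0058,-0.0259,0,0],[-0.0289,0.0058,-0.0259,0,0],[-0.0289,0.0058,-0.0259,0,0],[-0.0289,0.0058,-0.0259,0,0]]'
python3 -m creep '[[-0.0289,0.0058,-0.0259,0,0],[-0.0289,0.0058,-0.0259,0,0],[-0.0289,0.0058,-0.0259,0,0],[-0.0289,0.0058,-0.0259,0,0],[-0.0289,0.0058,-0.0259,0,0],[-0.0289,0.0058,-0.0259,0,0],[-0.0289,0.0058,-0.0259,0,0],[-0.0289,0.0058,-0.0259,0,0],[-0.0289,0.0058,-0.0259,0,0],[-0.0289,0.0058,-0.0259,0,0]]'
python3 - <<'E'
from psim import *
s,R=hd(); z=R[:,2];print(to_tool(np.array([.518,.187,.03])-.08*z-s['tool_pos'],R))
E
```

```text
t: 41.12
tool_pos: [0.4312, 0.3347, 0.2677]
orientation: [-1.69, -1.815, -0.699]
force: [1.2, -0.1, 0.1]
opening: 0.0931
t: 41.95
tool_pos: [0.5168, -0.0479, 0.2471]
orientation: [-1.69, -1.815, -0.698]
force: [0.8, 0.0, -0.4]
opening: 0.093
t 41.95 q [-0.636  0.249  1.468  0.61   1.928 -0.639] p [ 0.5168 -0.0479  0.2471] 
x [-0.05   0.707  0.705] y [0.998 0.071 0.   ] z [-0.05   0.703 -0.709] F [ 0.79  0.03 -0.37] M [-0.355 -0.15  -0.041] op 0.093
head 94.02643849737355 beta 44.84040355227873
g [ 0.5172 -0.0535  0.2528]
[0.013  0.0177 0.2391]
```

```bash
python3 -m creep '[[0.002,0.003,0.032,0,0],[0.002,0.003,0.032,0,0],[0.002,0.003,0.032,0,0],[0.002,0.003,0.032,0,0],[0.002,0.003,0.032,0,0],[0.002,0.002,0.01,0,0],[0,0,0,0,0]]'
python3 - <<'E'
from psim import *
s,R=hd(); z=R[:,2]
im=read_camera('wrist'); save(im,'w15.png')
g=np.array(s['tool_pos'])-.048*z; print('greal',np.round(g,4))
t=read_camera('top'); save(t[170:260,110:230],'t15.png',6)
E
```

```text
t: 42.53
tool_pos: [0.5229, 0.0856, 0.1335]
orientation: [-1.687, -1.813, -0.694]
force: [0.3, 0.1, 1.0]
opening: 0.0932
t 42.53 q [-0.44   0.23   1.71   0.664  1.64  -0.617] p [0.5229 0.0856 0.1335] 
x [-0.05   0.706  0.707] y [ 0.997  0.073 -0.003] z [-0.054  0.705 -0.708] F [0.26 0.1  1.03] M [-0.351 -0.122  0.024] op 0.0932
head 94.39991300426617 beta 44.96188244748674
g [0.5233 0.08   0.1392]
greal [0.5255 0.0518 0.1675]
```

View pics/w15.png

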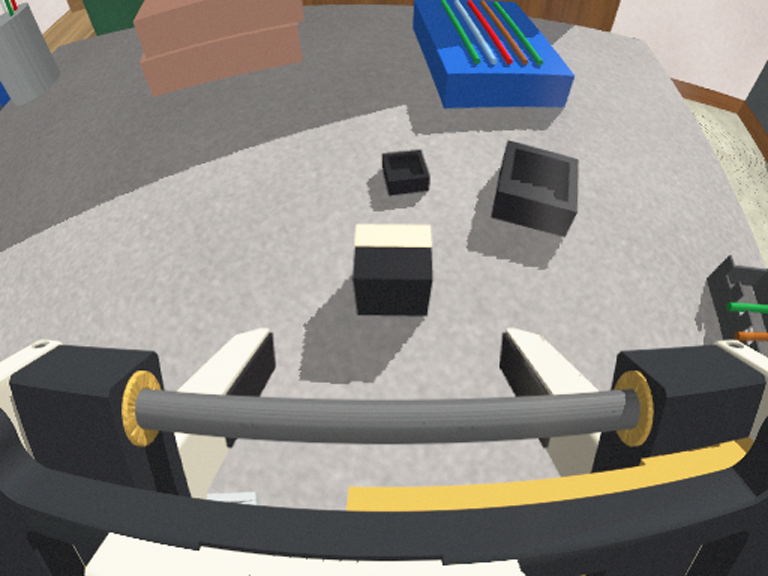

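View pics/t15.png

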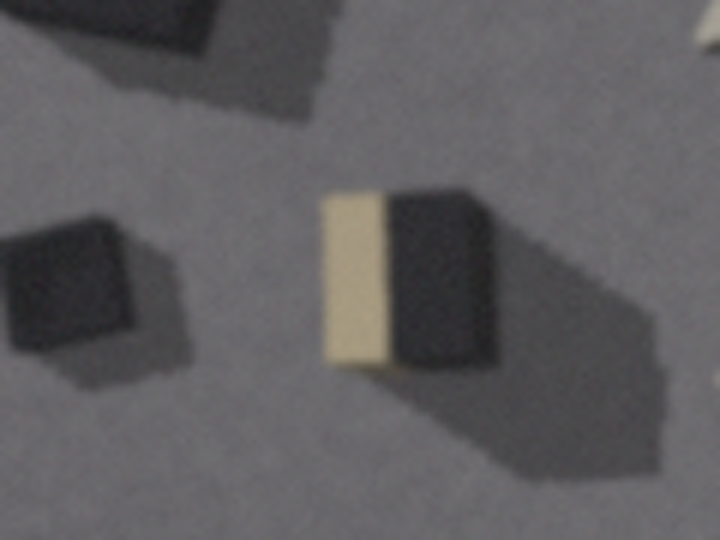

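Run:
```python
from psim import *
for p in [(323,195),(324,364),(386,193),(391,366)]: print('top',np.round(at('top',(110+p[0]/6,170+p[1]/6),.056),4))
for p in [(356,226),(431,226),(354,249),(432,249)]: print('wr',np.round(at('wrist',(p[0]/1.5,p[1]/1.5),.056),4))
for p in [(354,314),(428,316)]: print('wr0',np.round(at('wrist',(p[0]/1.5,p[1]/1.5),0.),4))
```

```text
top [0.5444 0.2087 0.056 ]
top [0.4876 0.2064 0.056 ]
top [0.5448 0.1875 0.056 ]
top [0.4867 0.1841 0.056 ]
wr [0.4921 0.204  0.056 ]
wr [0.5488 0.2081 0.056 ]
wr [0.493  0.1826 0.056 ]
wr [0.5498 0.1867 0.056 ]
wr0 [0.4921 0.1579 0.    ]
wr0 [0.5519 0.1604 0.    ]
```

```bash
python3 -m creep '[[-0.002,0.0005,0.03,0,0],[-0.002,0.0005,0.035,0,0],[-0.002,0.0005,0.035,0,0],[-0.002,0.0005,0.03,0,0],[0,0,0.01,0,0],[0,0,0,0,0]]'
python3 - <<'E'
from psim import *
s,R=hd(); z=R[:,2]
save(read_camera('wrist'),'w16.png')
g=np.array(s['tool_pos'])-.048*z; print('greal',np.round(g,4),to_tool(np.array([.5185,.1795,.028])-g,R))
E
```

```text
t: 43.13
tool_pos: [0.5191, 0.1767, 0.0295]
orientation: [-1.688, -1.814, -0.695]
force: [-0.5, -0.2, -0.3]
opening: 0.0927
t 43.13 q [-0.291  0.323  1.821  0.733  1.397 -0.646] p [0.5191 0.1767 0.0295] 
x [-0.05   0.707  0.706] y [ 0.997  0.072 -0.002] z [-0.052  0.704 -0.708] F [-0.47 -0.25 -0.27] M [-0.358 -0.08  -0.006] op 0.0927
head 94.25521692911227 beta 44.89435124598831
g [0.5195 0.1711 0.0351]
greal [0.5216 0.143  0.0635] [ 0.0009 -0.0004  0.051 ]
```

View pics/w16.png

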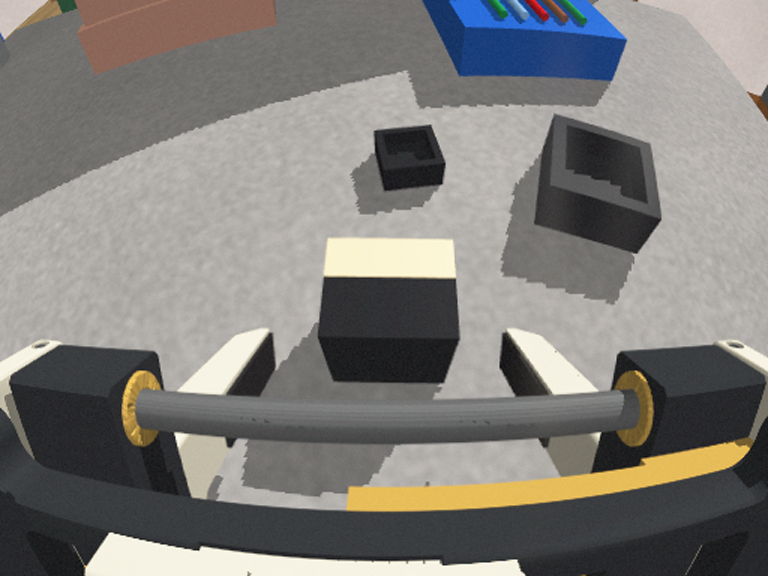

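```bash
python3 -m creep '[[0,0,0.015,0,0],[0.0005,0,0.018,0,0],[0.0005,0,0.013,0,0],[0,0,0.005,0,40],[0,0,0,0,60]]'
python3 - <<'E'
from psim import *
s,R=hd(); z=R[:,2]
save(read_camera('wrist'),'w17.png')
g=np.array(s['tool_pos'])-.048*z; print('greal',np.round(g,4))
E
```

```text
t: 43.6
tool_pos: [0.5174, 0.2128, -0.0052]
orientation: [-1.689, -1.815, -0.697]
force: [0.2, -0.0, -0.3]
opening: 0.0836
t 43.6 q [-0.228  0.37   1.842  0.772  1.31  -0.656] p [ 0.5174  0.2128 -0.0052] 
x [-0.051  0.707  0.705] y [0.997 0.072 0.   ] z [-0.05   0.703 -0.709] F [ 0.17 -0.02 -0.32] M [-0.328 -0.171  0.085] op 0.0836
head 94.10508296103585 beta 44.853538925831415
g [5.179e-01 2.072e-01 5.000e-04]
greal [0.5199 0.179  0.0288]
```

View pics/w17.png

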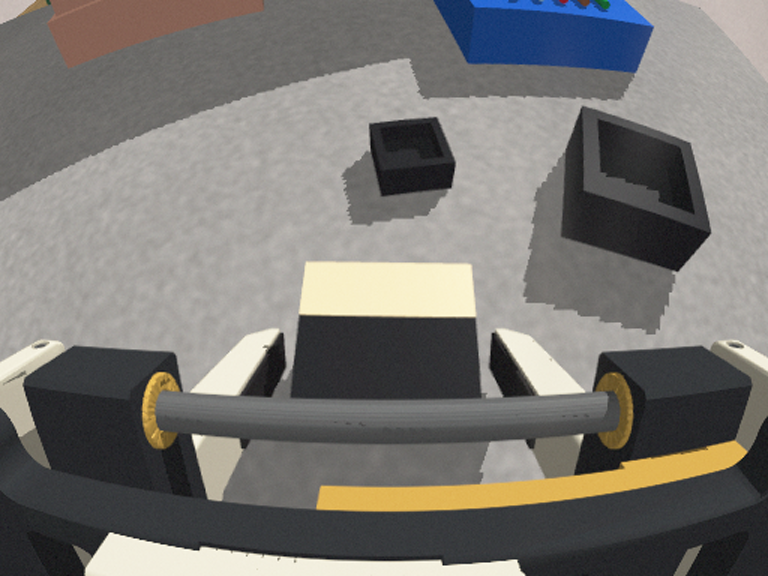

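Run:
```python
from psim import *
s,R=hd(); z=R[:,2]; t=np.array(s['tool_pos'])
for p in [(301,316),(477,318),(305,262),(472,265)]: print('wr',np.round(at('wrist',(p[0]/1.5,p[1]/1.5),.056),4))
for c in (-.029,-.01):
    for a in (.0075,-.0075): print(c,a,np.round(np.array(proj('wrist',t+R@[a,.0418,c]))*1.5))
```

```text
t 43.65 q [-0.228  0.37   1.841  0.772  1.311 -0.656] p [ 0.5178  0.2125 -0.0048] 
x [-0.051  0.707  0.705] y [0.997 0.071 0.001] z [-0.05   0.703 -0.709] F [0.26 0.21 0.77] M [-0.339 -0.114 -0.03 ] op 0.0801
head 94.06306380901488 beta 44.8407538035302
g [0.5182 0.2069 0.0009]
wr [0.492  0.1861 0.056 ]
wr [0.5474 0.1893 0.056 ]
wr [0.4899 0.2065 0.056 ]
wr [0.5463 0.2093 0.056 ]
-0.029 0.0075 [493. 334.]
-0.029 -0.0075 [490. 369.]
-0.01 0.0075 [484. 319.]
-0.01 -0.0075 [481. 351.]
```

```bash
python3 -m creep '[[0.0025,0,0.0025,0,60],[0,0,0,0,90],[0,0,0,0,105],[0,0,0,0,115],[0,0,0,0,160],[0,0,0,0,255],[0,0,0,0,255],[0,0,0,0,255]]' 45
python3 -m creep '[[-0.001,0,-0.001,0,255],[0.002,0,-0.002,0,255],[0.004,0,-0.004,0,255],[0.004,0,-0.004,0,255],[0,0,0,0,255]]' 45
python3 - <<'E'
from psim import *
s,R=hd(); z=R[:,2]
save(read_camera('wrist'),'w18.png')
g=np.array(s['tool_pos'])-.048*z; print('greal',np.round(g,4))
E
```

```text
t: 44.32
tool_pos: [0.5174, 0.2163, -0.0051]
orientation: [-1.69, -1.815, -0.698]
force: [-1.1, -3.1, 6.0]
opening: 0.0561
t: 44.73
tool_pos: [0.5175, 0.2151, 0.0096]
orientation: [-1.69, -1.816, -0.698]
force: [-0.2, -0.1, -2.3]
opening: 0.056
t 44.73 q [-0.223  0.34   1.845  0.769  1.326 -0.635] p [0.5175 0.2151 0.0096] 
x [-0.051  0.707  0.705] y [0.997 0.071 0.001] z [-0.05   0.703 -0.709] F [-0.2  -0.07 -2.34] M [-0.803 -0.19   0.039] op 0.056
head 94.04763989481971 beta 44.82608532381483
g [0.5179 0.2094 0.0153]
greal [0.5199 0.1813 0.0436]
```

View pics/w18.png

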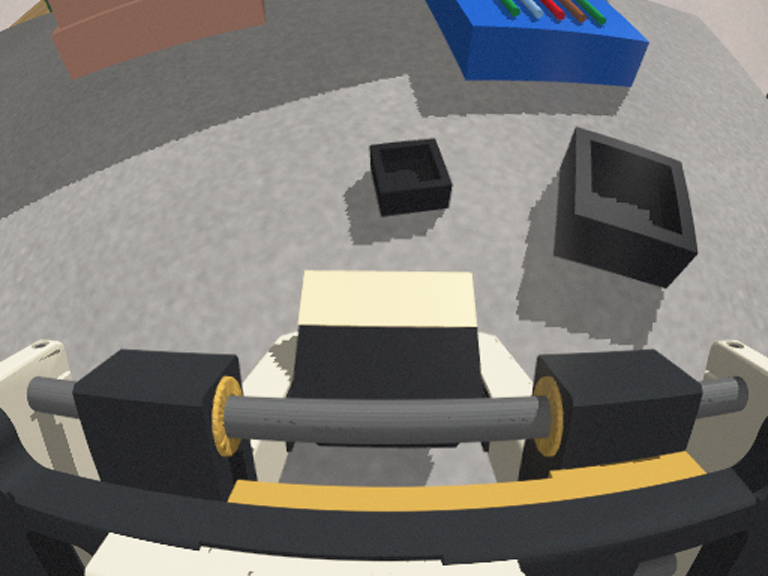

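```bash
python3 -m creep '[[0.01,0,-0.01,0,255],[0.014,0,-0.018,0,255],[0,-0.001,-0.028,0,255],[-0.013,-0.0022,-0.0313,0,255],[-0.018,-0.0027,-0.031,0,255],[-0.018,-0.0027,-0.031,0,255],[-0.018,-0.0027,-0.031,0,255],[-0.018,-0.0027,-0.031,0,255],[-0.018,-0.0027,-0.031,0,255],[-0.018,-0.0027,-0.031,0,255],[-0.018,-0.0027,-0.031,0,255],[-0.018,-0.0027,-0.031,0.03,255]]' 60
python3 - <<'E'
from psim import *
s,R=hd(); z=R[:,2]
g=np.array(s['tool_pos'])-.048*z; print('greal',np.round(g,4),to_tool(np.array([.5195,-.196,.2])-g,R))
E
```

```text
t: 45.78
tool_pos: [0.5155, -0.1182, 0.1527]
orientation: [-1.713, -1.786, -0.684]
force: [0.3, 1.0, -3.5]
opening: 0.0559
t 45.78 q [-0.721  0.432  1.422  0.543  1.859 -0.761] p [ 0.5155 -0.1182  0.1527] 
x [-0.021  0.709  0.705] y [ 0.999  0.05  -0.021] z [-0.05   0.703 -0.709] F [ 0.34  0.97 -3.54] M [-0.775 -0.157  0.011] op 0.0559
head 94.10138854994305 beta 44.84778801877326
g [ 0.5159 -0.1238  0.1584]
greal [ 0.518  -0.152   0.1868] [-0.0219 -0.001  -0.0404]
```

```bash
python3 -m creep '[[-0.012,0,-0.02,0.08,255],[-0.008,0,-0.015,0.12,255],[0,0,-0.005,0.122,255],[0,0,0,0.122,255],[0,0,0,0.122,255],[0,0,0,0.122,255],[0,0,0,0.122,255],[0,0,0,0.122,255],[0,0,0,0.122,255],[0,0,0,0.122,255],[0,0,0,0.122,255],[0,0,0,0.122,255]]' 60
python3 -m creep '[[0,0,0,0.122,255],[0,0,0,0.122,255],[0,0,0,0.122,255],[0,0,0,0.122,255],[0,0,0,0.122,255],[0,0,0,0.122,255],[0,0,0,0.122,255],[0,0,0,0.122,255],[0,0,0,0.122,255],[0,0,0,0.122,255],[0,0,0,0.122,255],[0,0,0,0.122,255]]' 60
python3 - <<'E'
from psim import *
s,R=hd(); z=R[:,2]
y=np.cross([0,0,1],z);y/=np.linalg.norm(y); th=np.arctan2(np.dot(y,-R[:,0]),np.dot(y,R[:,1]));print('level twist',th)
g=np.array(s['tool_pos'])-.048*z; print('greal',np.round(g,4))
R2=R@Ro.from_rotvec([0,0,th]).as_matrix(); print(to_tool(np.array([.5195,-.196,.06])-g,R2))
E
```

```text
t: 46.78
tool_pos: [0.5176, -0.1588, 0.1664]
orientation: [-2.349, -0.219, -0.02]
force: [0.4, -0.1, -3.5]
opening: 0.0561
t: 47.78
tool_pos: [0.5177, -0.1588, 0.1664]
orientation: [-1.98, 1.471, 0.665]
force: [0.2, 0.0, -3.7]
opening: 0.056
t 47.78 q [-0.763  0.486  1.324  0.528  1.918  2.116] p [ 0.5177 -0.1588  0.1664] 
x [ 0.268 -0.674 -0.688] y [-0.962 -0.225 -0.154] z [-0.051  0.704 -0.709] F [ 0.23  0.04 -3.68] M [-0.681 -0.159  0.037] op 0.056
head 94.11625662593157 beta 44.86021321861261
g [ 0.5181 -0.1644  0.1721]
level twist 0.22079299929108157
greal [ 0.5201 -0.1925  0.2004]
[0.1015 0.0008 0.0971]
```

```bash
python3 -m creep '[[0,0,0,0.12,255],[0,0,0,0.1,255],[0.01,0,0.01,0,255],[0.022,0,0.021,0,255],[0.025,0.0004,0.024,0,255],[0.022,0.0004,0.021,0,255],[0.014,0,0.013,0,255],[0.008,0,0.008,0,255],[0,0,0,0,255],[0,0,0,0,255]]' 60
python3 - <<'E'
from psim import *
s,R=hd(); z=R[:,2]
g=np.array(s['tool_pos'])-.048*z; print('greal',np.round(g,4),'ylev',R[2,1])
save(read_camera('wrist'),'w19.png'); save(read_camera('top'),'t19.png')
E
```

```text
t: 48.62
tool_pos: [0.5177, -0.1617, 0.0266]
orientation: [-1.838, 1.697, 0.754]
force: [-0.3, 0.2, -3.2]
opening: 0.0559
t 48.62 q [-0.766  0.66   1.361  0.499  1.736  2.219] p [ 0.5177 -0.1617  0.0266] 
x [ 0.059 -0.706 -0.706] y [-0.997 -0.078 -0.006] z [-0.051  0.704 -0.708] F [-0.3   0.17 -3.2 ] M [-0.678 -0.093  0.008] op 0.0559
head 94.14384140851354 beta 44.91560678783556
g [ 0.5181 -0.1673  0.0322]
greal [ 0.5201 -0.1955  0.0606] ylev -0.005577547809124228
```

View pics/w19.png

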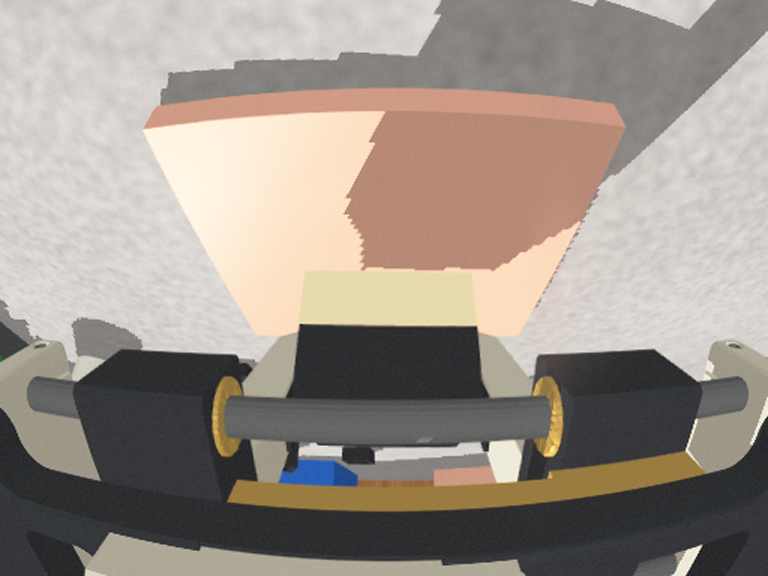

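View pics/t19.png

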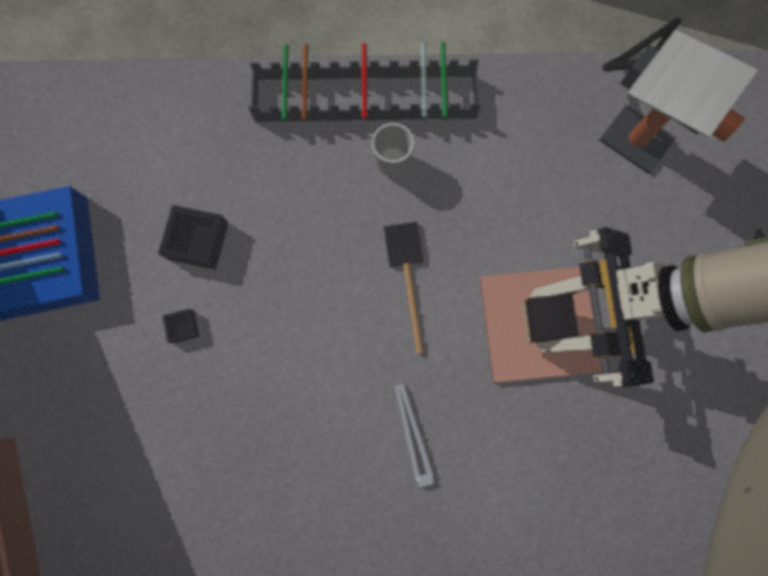

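```bash
python3 -m creep '[[0.003,0,0.003,0,255],[0.004,0,0.004,0,255],[0.004,0,0.004,0,255],[0.002,0,0.002,0,255],[0,0,0,0,255]]' 60
python3 -m creep '[[0.0007,0,0.0007,0,255],[0,0,0,0,255]]'
python3 -m creep '[[0.0007,0,0.0007,0,255],[0,0,0,0,255]]'
```

```text
t: 49.13
tool_pos: [0.5174, -0.1616, 0.0075]
orientation: [-1.838, 1.698, 0.755]
force: [0.3, 0.1, -4.4]
opening: 0.0562
t: 49.3
tool_pos: [0.518, -0.162, 0.0073]
orientation: [-1.838, 1.698, 0.754]
force: [0.5, -0.9, -3.4]
opening: 0.0559
t: 49.47
tool_pos: [0.5181, -0.1622, 0.0065]
orientation: [-1.838, 1.698, 0.753]
force: [-0.4, 0.1, -3.6]
opening: 0.0556
```

```bash
python3 -m creep '[[0.0007,0,0.0007,0,255],[0,0,0,0,255]]'
python3 -m creep '[[0.0007,0,0.0007,0,255],[0,0,0,0,255]]'
python3 -m creep '[[0.0007,0,0.0007,0,255],[0,0,0,0,255]]'
```

```text
t: 49.63
tool_pos: [0.518, -0.1621, 0.0054]
orientation: [-1.838, 1.698, 0.753]
force: [0.3, -0.2, -3.4]
opening: 0.0557
t: 49.8
tool_pos: [0.518, -0.1621, 0.0044]
orientation: [-1.838, 1.698, 0.753]
force: [0.0, -0.2, -2.6]
opening: 0.0559
t: 49.97
tool_pos: [0.518, -0.1622, 0.0042]
orientation: [-1.838, 1.698, 0.754]
force: [-1.2, -1.4, 2.4]
opening: 0.0558
```

```bash
python3 -m creep '[[0.0005,0,0.0005,0,255],[0,0,0,0,255]]' 20
python3 -m creep '[[0,0,0,0,200],[0,0,0,0,150],[0,0,0,0,110],[0,0,0,0,90],[0,0,0,0,60],[0,0,0,0,40],[0,0,0,0,40]]' 10
python3 - <<'E'
from psim import *
s,R=hd(); z=R[:,2]
g=np.array(s['tool_pos'])-.048*z; print('greal',np.round(g,4))
save(read_camera('wrist'),'w20.png')
E
```

```text
t: 50.13
tool_pos: [0.5181, -0.1623, 0.0038]
orientation: [-1.838, 1.698, 0.753]
force: [-3.7, -0.4, 5.0]
opening: 0.0557
t: 50.72
tool_pos: [0.5181, -0.1621, 0.0027]
orientation: [-1.838, 1.698, 0.753]
force: [-0.5, -0.5, 0.4]
opening: 0.075
t 50.72 q [-0.766  0.696  1.359  0.497  1.706  2.205] p [ 0.5181 -0.1621  0.0027] 
x [ 0.058 -0.707 -0.705] y [-0.997 -0.077 -0.005] z [-0.05   0.703 -0.709] F [-0.55 -0.51  0.38] M [-0.241 -0.004 -0.004] op 0.075
head 94.09761265421268 beta 44.84474333839752
g [ 0.5185 -0.1677  0.0084]
greal [ 0.5205 -0.1958  0.0367]
```

View pics/w20.png

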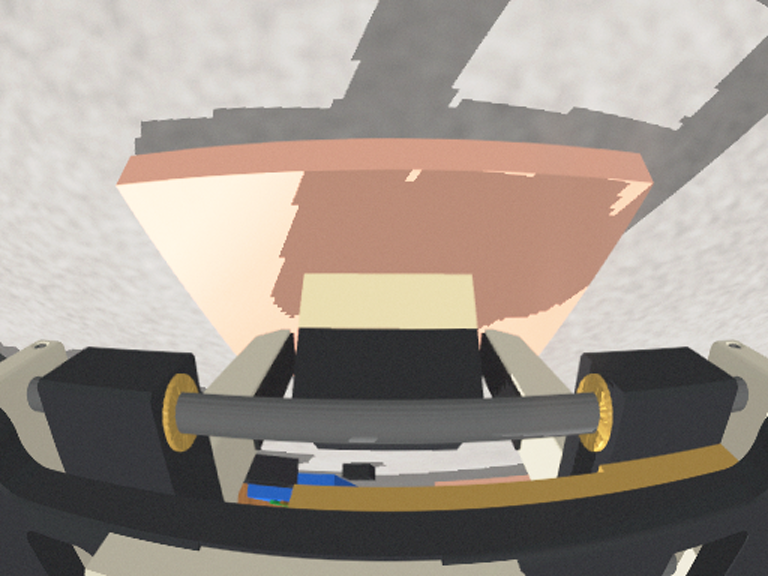

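```bash
python3 -m creep '[[0,0,0,0,30],[0,0,0,0,30],[-0.003,0,-0.005,0,30],[-0.0045,0,-0.0075,0,30],[-0.0028,0,-0.0048,0,30],[0,0,0,0,30]]' 10
python3 - <<'E'
from psim import *
s,R=hd(); z=R[:,2]
g=np.array(s['tool_pos'])-.048*z; print('greal',np.round(g,4),'tiplow',g[2]+.019*z[2]-.0075*.705)
im=read_camera('wrist');save(im[150:300,150:370],'w21.png',3.5)
t=np.array(s['tool_pos'])
for a in (.0075,-.0075): print(np.round(np.array(proj('wrist',t+R@[a,.0375,-.029]))*1.5))
E
```

```text
t: 51.27
tool_pos: [0.5194, -0.1684, 0.0244]
orientation: [-1.84, 1.699, 0.749]
force: [0.5, 0.1, -0.2]
opening: 0.0821
t 51.27 q [-0.771  0.672  1.347  0.496  1.736  2.216] p [ 0.5194 -0.1684  0.0244] 
x [ 0.06  -0.708 -0.703] y [-0.997 -0.076 -0.008] z [-0.048  0.702 -0.711] F [ 0.53  0.13 -0.23] M [-0.21  -0.111  0.023] op 0.0821
head 93.94162132475702 beta 44.71018292580099
g [ 0.5198 -0.174   0.03  ]
greal [ 0.5218 -0.2021  0.0585] tiplow 0.03967501949870189
[480. 335.]
[477. 370.]
```

View pics/w21.png

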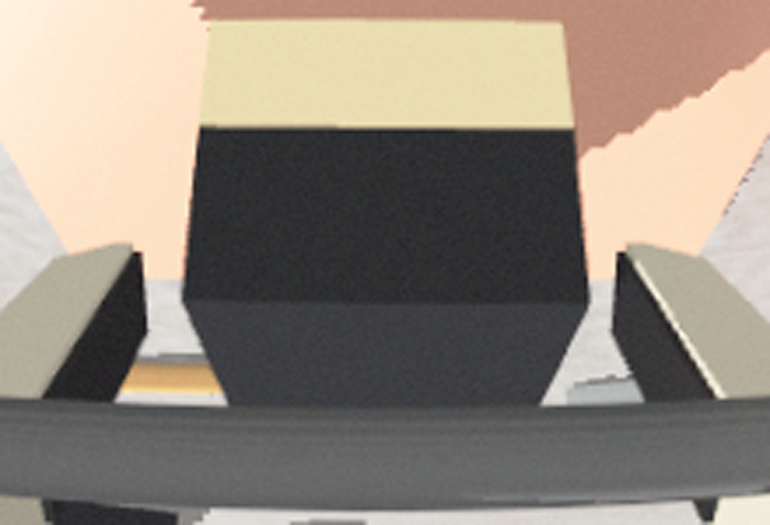

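```bash
python3 -m creep '[[0,0,0,0,70],[0,0,0,0,90],[0,0,0,0,105],[0,0,0,0,115],[0,0,0,0,160],[0,0,0,0,255],[0,0,0,0,255],[0,0,0,0,255]]' 40
python3 -m creep '[[-0.001,0,-0.001,0,255],[-0.002,0,-0.002,0,255],[-0.003,0,-0.003,0,255],[-0.004,0,-0.004,0,255],[-0.005,0,-0.005,0,255],[0,0,0,0,255]]' 40
python3 - <<'E'
from psim import *
s,R=hd(); z=R[:,2]
g=np.array(s['tool_pos'])-.048*z; print('greal',np.round(g,4))
im=read_camera('wrist');save(im,'w22.png')
q=np.array(s['q']); path(q,[np.array(s['tool_pos'])+[0,0,.05],np.array(s['tool_pos'])+[0,-.15,.05],np.array(s['tool_pos'])+[0,-.15,-.03]],[R]*3)
E
```

```text
t: 51.98
tool_pos: [0.5182, -0.1669, 0.0221]
orientation: [-1.838, 1.699, 0.754]
force: [0.0, 0.2, -3.1]
opening: 0.0555
t: 52.48
tool_pos: [0.5191, -0.1677, 0.0455]
orientation: [-1.839, 1.698, 0.75]
force: [-0.6, 0.1, -1.6]
opening: 0.0558
t 52.48 q [-0.771  0.641  1.348  0.499  1.763  2.231] p [ 0.5191 -0.1677  0.0455] 
x [ 0.06  -0.708 -0.704] y [-0.997 -0.077 -0.007] z [-0.049  0.702 -0.71 ] F [-0.56  0.12 -1.59] M [-0.483 -0.152 -0.016] op 0.0558
head 93.98238705356883 beta 44.74427962115633
g [ 0.5195 -0.1734  0.0512]
greal [ 0.5214 -0.2014  0.0796]
[ 0.519 -0.168  0.096] 4e-30 [-0.77  0.58  1.33  0.51  1.83  2.27]
[ 0.519 -0.318  0.096] 2e-22 [-0.9   0.86  0.92  0.45  2.    2.21]
[ 0.519 -0.318  0.016] 4e-20 [-0.9   0.95  0.93  0.43  1.91  2.16]
```

View pics/w22.png

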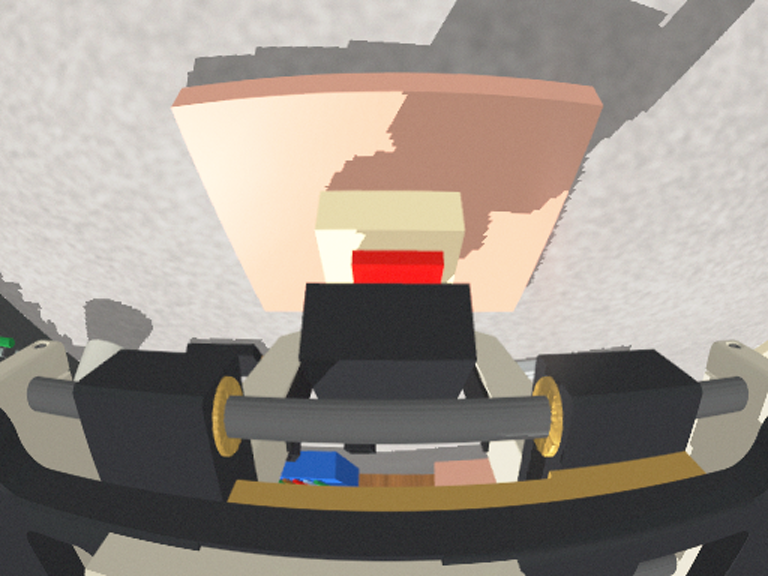

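```bash
python3 -m creep '[[-0.008,0,-0.008,0,255],[-0.012,0,-0.012,0,255],[-0.008,0,-0.008,0,255],[0.01,0.001,-0.01,0,255],[0.02,0.002,-0.02,0,255],[0.026,0.003,-0.026,0,255],[0.026,0.003,-0.026,0,255],[0.018,0.002,-0.018,0,255],[0.01,0.001,-0.01,0,255],[0,0,0,0,255]]' 40
python3 - <<'E'
from psim import *
s,R=hd(); z=R[:,2]
g=np.array(s['tool_pos'])-.048*z; print('greal',np.round(g,4),'ylev',R[2,1],'beta')
save(read_camera('wrist'),'w23.png'); save(read_camera('top'),'t23.png')
E
```

```text
t: 53.37
tool_pos: [0.5177, -0.3266, 0.0846]
orientation: [-1.837, 1.702, 0.749]
force: [0.5, 0.1, -1.8]
opening: 0.0557
t 53.37 q [-0.913  0.881  0.909  0.445  1.999  2.202] p [ 0.5177 -0.3266  0.0846] 
x [ 0.057 -0.709 -0.703] y [-0.997 -0.074 -0.006] z [-0.047  0.702 -0.711] F [ 0.54  0.14 -1.85] M [-0.477 -0.05   0.007] op 0.0557
head 93.85462588649362 beta 44.69697599266438
g [ 0.5181 -0.3323  0.0903]
greal [ 0.52   -0.3603  0.1188] ylev -0.00631963122210738 beta
```

View pics/w23.png

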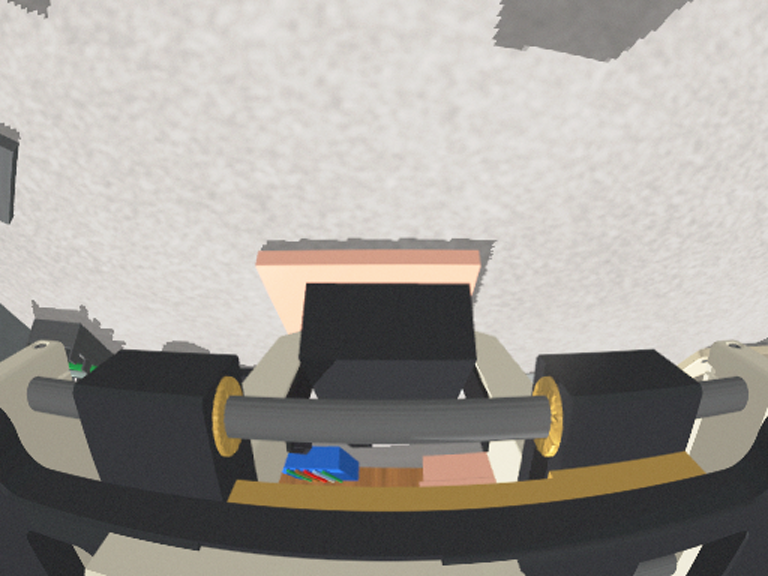

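View pics/t23.png

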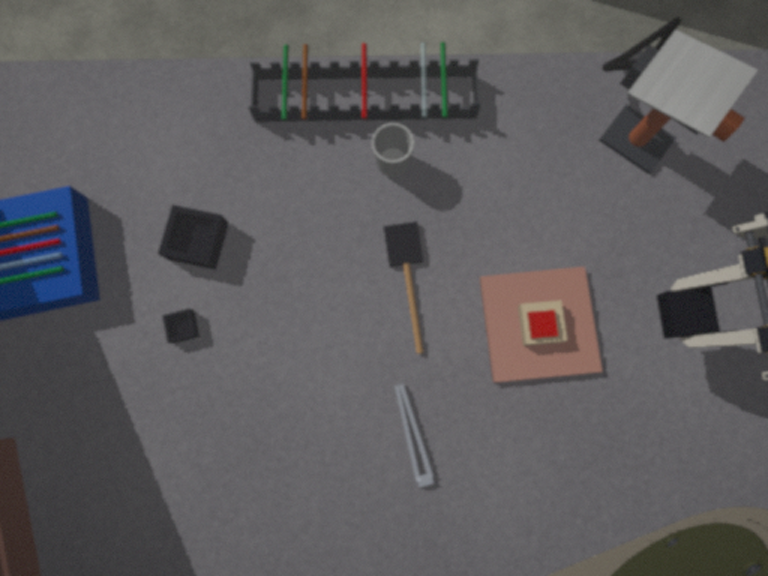

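```bash
python3 -m creep '[[0.006,0,0.006,0,255],[0.012,0,0.012,0,255],[0.016,0,0.016,0,255],[0.014,0,0.014,0,255],[0.008,0,0.008,0,255],[0.005,0,0.005,0,255],[0.002,0,0.002,0,255],[0,0,0,0,255]]' 40
python3 -m creep '[[0.0007,0,0.0007,0,255],[0,0,0,0,255]]'
python3 -m creep '[[0.0007,0,0.0007,0,255],[0,0,0,0,255]]'
python3 -m creep '[[0.0007,0,0.0007,0,255],[0,0,0,0,255]]'
```

```text
t: 54.13
tool_pos: [0.5183, -0.3225, -0.0061]
orientation: [-1.838, 1.698, 0.755]
force: [-0.1, -0.1, -1.1]
opening: 0.0559
t: 54.3
tool_pos: [0.5191, -0.3238, -0.0055]
orientation: [-1.839, 1.699, 0.751]
force: [0.0, 1.2, -1.7]
opening: 0.0559
t: 54.47
tool_pos: [0.5188, -0.3236, -0.0069]
orientation: [-1.839, 1.699, 0.752]
force: [0.0, -0.9, -2.3]
opening: 0.056
t: 54.63
tool_pos: [0.5185, -0.3233, -0.0085]
orientation: [-1.838, 1.699, 0.753]
force: [-0.1, 0.9, -1.2]
opening: 0.0558
```

```bash
python3 -m creep '[[0.0007,0,0.0007,0,255],[0,0,0,0,255]]'
python3 -m creep '[[0.0007,0,0.0007,0,255],[0,0,0,0,255]]'
python3 -m creep '[[0.0004,0,0.0004,0,255],[0,0,0,0,255]]'
```

```text
t: 54.8
tool_pos: [0.5184, -0.323, -0.0098]
orientation: [-1.838, 1.698, 0.754]
force: [-0.3, -0.7, -1.9]
opening: 0.0557
t: 54.97
tool_pos: [0.5184, -0.3231, -0.0099]
orientation: [-1.838, 1.698, 0.754]
force: [-1.2, 0.3, 3.7]
opening: 0.0558
t: 55.13
tool_pos: [0.5185, -0.3231, -0.0099]
orientation: [-1.838, 1.698, 0.754]
force: [-2.4, 1.4, 6.2]
opening: 0.0554
```

Contact. Release slowly and back off.

```bash
python3 -m creep '[[0,0,0,0,200],[0,0,0,0,150],[0,0,0,0,110],[0,0,0,0,80],[0,0,0,0,50],[0,0,0,0,20],[0,0,0,0,0],[0,0,-0.01,0,0],[0,0,-0.025,0,0],[0,0,-0.035,0,0],[0,0,-0.035,0,0],[0,0,0,0,0]]' 10
python3 - <<'E'
from psim import *
hd()
w=read_camera('wrist');t=read_camera('top');sd=read_camera('side')
save(w,'w24.png');save(t,'t24.png');save(sd,'s24.png')
E
```

```text
t: 56.13
tool_pos: [0.5249, -0.4036, 0.0699]
orientation: [-1.842, 1.703, 0.739]
force: [-0.3, -1.6, 1.7]
opening: 0.093
t 56.13 q [-0.96   1.107  0.577  0.437  2.108  2.202] p [ 0.5249 -0.4036  0.0699] 
x [ 0.061 -0.713 -0.698] y [-0.997 -0.074 -0.011] z [-0.044  0.697 -0.716] F [-0.27 -1.6   1.68] M [-0.237 -0.079  0.012] op 0.093
head 93.60861090030212 beta 44.28460676428693
g [ 0.5252 -0.4092  0.0757]
```

View pics/w24.png

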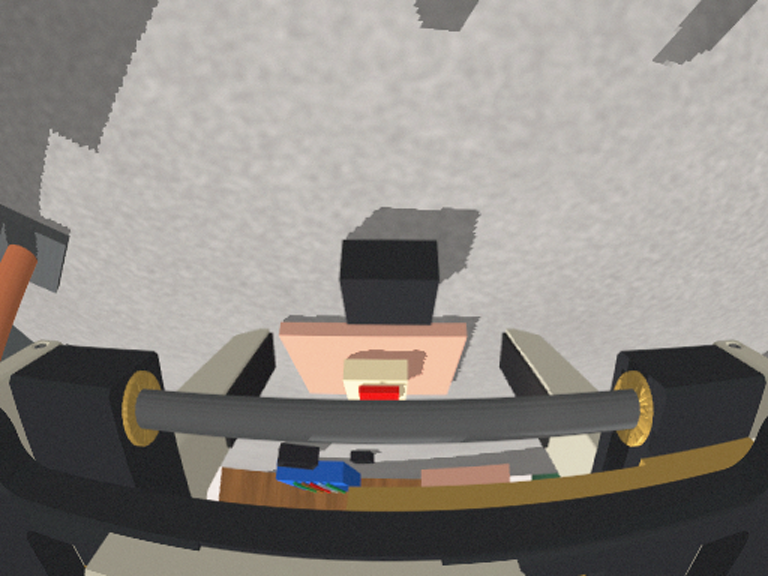

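View pics/t24.png

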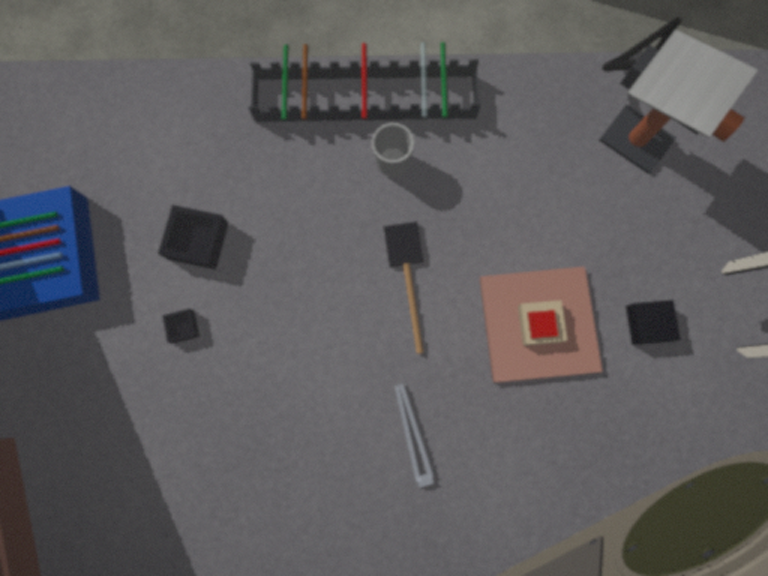

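View pics/s24.png

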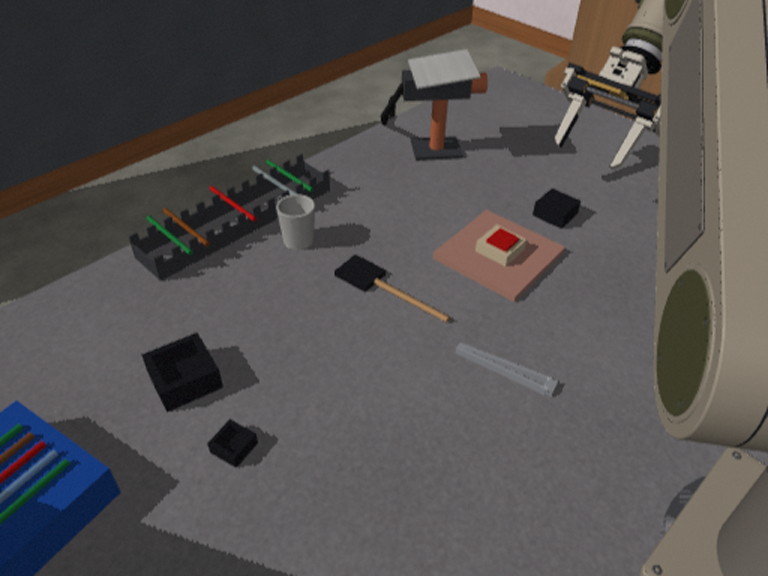

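```bash
python3 -m creep '[[0,0,0,0,0],[0,0,0,0,0],[0,0,0,0,0]]'
python3 - <<'E'
from h import *
print('board',np.round(at('top',(543/1.5,323/1.5),.032),4),'glass',np.round(at('top',(543/1.5,324.5/1.5),.044),4),'mould',np.round(at('top',(654/1.5,322/1.5),.028),4),'tile .5195 -.195')
print(close_job())
E
```

```text
t: 56.53
tool_pos: [0.5234, -0.3955, 0.0622]
orientation: [-1.837, 1.697, 0.757]
force: [-0.0, -0.7, 0.3]
opening: 0.0933
board [ 0.5168 -0.1951  0.032 ] glass [ 0.5133 -0.1918  0.044 ] mould [ 0.5169 -0.3484  0.028 ] tile .5195 -.195
the job is handed in; nothing more can be done
None
```

The job is done and handed in at about 56.5 s of the 72 s. The hand-in gives no verdict.

**How it was turned:** The moves only allow a twist about the tool's own axis. To get a tilt, I pushed the arm against its reach limit until the tool leaned 45°. A half turn at that tilt stood the pair on its side. I then leaned the tool 45° the other way, gripped again, and a second half turn set it board-down on the tile. I let go, lifted the mould straight up, and set it open side down on the bench beside the tile.

**Last checks (top camera):**

| Item | Measured |
|---|---|
| Board centre | about 3 mm from the tile's centre |
| Glass centre | about 5 mm from the board's centre, glass red and flat on the board |
| Mould centre | (0.517, -0.348), flat on the bench and clear of the tile |

In the pictures the jar, tweezers, paddle and the other moulds look unmoved. The gripper was open and clear of everything, with the reported force near zero.

**What did not go as planned:**
- **Fingertip position:** the wrist pictures put the fingertips about 40 mm further back than the stated 11 mm ahead of the TCP.
- **Board lifted alone:** because of that, my first two grips lifted only the board. Each time I set it back on the mould, then gripped deeper using the observed fingertip position.
- **Slow tilt reversal:** the first pushes for the opposite tilt made no progress, at a wrist joint limit, and cost a few seconds.

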